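Change over the mould inserts in the vise and the chuck

TASK

Change over the work in the two fixtures: the finished inserts (with the stepped core) are still in the open jaws of the vise and the chuck, and the raw blanks are in the carriers. Swap them, using the rubber mat as a free spot: the square blank goes upright on the vise bed in the middle between the jaws and squared up to them, the round blank upright on the chuck's face centred between the jaws, and each finished insert standing flat in the recess of its own shape in the carriers. Set every part down gently without dropping it or knocking it about, and leave the spray can, oil bottle and screwdriver where they are.

Things in the scene. Friction and masses are not known exactly. Their poses are not given: they have to be found in the camera images.
- blank_square: raw square mould insert, a plain aluminium block 40 x 40 x 60 mm high with a flat top, about 0.26 kg. Its origin is the centre of its underside, z up when it stands. It starts standing upright in the square recess of carrier_square. x and y axes are along its sides.
- blank_round: raw round mould insert, a plain aluminium cylinder 42 mm in diameter, 60 mm high, flat top, about 0.22 kg. Its origin is the centre of its underside, z up when it stands. It starts standing upright in the round recess of carrier_round.
- finished_square: finished square mould insert of aluminium, about 0.18 kg: a base 40 x 40 x 32 mm high, on whose middle stands a machined square core 24 x 24 mm and 28 mm high (60 mm overall), sides parallel to the base; x and y axes are along the sides. Its origin is the centre of its underside, z up when it stands. It starts standing upright between the open jaws of the vise.
- finished_round: finished round mould insert of aluminium, about 0.14 kg: a base 42 mm in diameter and 32 mm high, on whose middle stands a machined round core 24 mm in diameter and 28 mm high (60 mm overall). Its origin is the centre of its underside, z up when it stands. It starts standing upright between the open jaws of the chuck.
- vise: toolmaker's steel vise, fixed to the bench, 64 mm wide (its x axis) and 150 mm long (its y axis). Its flat bed is 30 mm above the bench; two jaw blocks rise 26 mm above the bed (tops at 56 mm) and stand open, 58 mm apart along y, each 64 mm wide along x. Origin on the bench under the middle of the gap between the jaws; z up. Nothing on it moves.
- chuck: three-jaw chuck, fixed face-up to the bench: a steel drum 110 mm in diameter on a 124 mm base disc, with its flat face 58 mm above the bench. Three jaws 16 mm wide rise 22 mm above the face (tops at 80 mm), open so that their inner faces are 29 mm from the axis. Origin on the bench on the chuck's axis; z up. Nothing on it moves.
- carrier_square: grey plastic workpiece carrier, a plate 100 x 100 x 18 mm high fixed to the bench, with a square recess 58 x 58 mm in its middle, 10 mm deep (recess floor 8 mm above the bench), sides parallel to the plate. Origin: centre of the underside.
- carrier_round: grey plastic workpiece carrier, a plate 100 x 100 x 18 mm high fixed to the bench, with a round recess 58 mm in diameter in its middle, 10 mm deep (recess floor 8 mm above the bench). Origin: centre of the underside.
- mat: black ribbed rubber mat 120 x 120 x 4 mm thick, fixed to the bench, empty at the start: the free spot for putting a part down meanwhile. Origin: centre of the underside.
- spray_can: bystander: upright aerosol can 58 mm in diameter, 150 mm high, beside the work. Origin: centre of the underside.
- oil_bottle: bystander: small upright white plastic bottle 50 mm in diameter, 110 mm high, beside the work. Origin: centre of the underside.
- screwdriver: bystander: screwdriver 200 mm long with a black handle 26 mm thick, lying crosswise on the bench beyond the fixtures. Origin: on the bench under the middle of its length, x axis along it.
Not all that is in view belongs to the job. Leave any brown or turquoise look-alike of the blank_square alone. Leave any blue look-alike of the chuck alone.

How it is judged (in metres and radians):
At the end, for the whole second after the job is handed in: Square blank on the vise bed within 10 mm of the middle of the gap, squared to the jaws within 10 degrees; round blank on the chuck face within 10 mm of its axis; each finished insert on its own recess floor within 14 mm of its centre. All upright (0.08 rad), seated within 4 mm, at rest (horizontal distance between blank_square and vise below 0.01 m and z of blank_square in the frame of vise between 0.026 and 0.034 m and angle between each of blank_square, blank_round, finished_square, finished_round's own z axis and vertical below 0.08 rad and linear speed of each of blank_square, blank_round, finished_square, finished_round below 0.02 m/s and angular speed of each of blank_square, blank_round, finished_square, finished_round below 0.2 rad/s and horizontal distance between blank_round and chuck below 0.01 m and z of blank_round in the frame of chuck between 0.054 and 0.062 m and horizontal distance between finished_square and carrier_square below 0.014 m and z of finished_square in the frame of carrier_square between 0.004 and 0.012 m and horizontal distance between finished_round and carrier_round below 0.014 m and z of finished_round in the frame of carrier_round between 0.004 and 0.012 m and (angle between the x axis of blank_square and the x axis of vise, either way round below 0.17 rad or angle between the x axis of blank_square and the y axis of vise, either way round below 0.17 rad)); the robot touches nothing.
It fails at once if a part is dropped, thrown or knocked (it moves faster than 0.5 m/s while not in the fingers) ((linear speed of blank_square above 0.5 m/s and contact force between the fingers and blank_square below 0.05 N) or (linear speed of blank_round above 0.5 m/s and contact force between the fingers and blank_round below 0.05 N) or (linear speed of finished_square above 0.5 m/s and contact force between the fingers and finished_square below 0.05 N) or (linear speed of finished_round above 0.5 m/s and contact force between the fingers and finished_round below 0.05 N)).
It fails at once if the spray can, the oil bottle or the screwdriver is moved by more than 30 mm (distance of any of spray_can, oil_bottle, screwdriver from where it was at the start of the episode above 0.03 m).
It also fails if it takes over 136 s, if anything falls off the work surface, if the arm or the gripper's body presses on something with over 40 N, if the wrist force passes 120 N, or if a joint passes its speed limit or range.

ROBOT

A 6-joint arm with a two-finger parallel gripper is mounted at the origin on the work surface. World frame = base frame: x ahead of the robot, y to its left, z up, the work surface at z = 0. Lengths are in mm, angles in rad, forces in N, time in s.
With the tool pointing down it reaches from about 300 to 775 mm from the base axis. Payload 14.6 kg.
Tool frame: the origin (TCP) lies at the very end of the fingers, on their centre line; the grasp point (between the pads) lies 19 mm behind it; z points along the fingers, y is the line along which they close (so a half turn about z gives the same grasp; the last joint's range is limited). The gripper opens to 94 mm and grips with 3 to 60 N. Pads are 16 mm wide; open, the fingers measure 119 mm over their backs; the gripper's body (75 mm by 177 mm) begins 78 mm behind the grasp point.
Start: joints at [-1.226, 0.3, 1.521, -0, 1.321, -0.067], TCP at [220.135, -504.014, 205.446] pointing down, gripper open.
Joint ranges: [-3.03, 3.03], [-0.79, 2.21], [0.23, 2.52], [-1.04, 4.18], [0, 3.07], [-2.55, 2.55]. Speed limits (rad/s): [2.22, 2.22, 2.57, 3.14, 3.14, 3.14].

INTERFACE

Orientations are given as a unit quaternion [x, y, z, w].
In Python, from plant import * gives the robot as it stands. The module is installed in compiled form; this text tells all that it offers.
- The arm moves only by the tool servo_tool, never from a script. Its argument "steps" is a list of rows, each an object of numbers: "x", "y", "z": the shift along the tool's x, y, z in units of 40 mm (1.0 is 40 mm); "ax", "ay", "az": the turn, a rotation vector about the tool's x, y, z in units of 6 degrees (1.0 is 6 degrees); "claw": the opening, from -1 (shut) to 1 (fully open). A call has 1 to 12 rows; each row shifts and turns the commanded pose from where the row before left it, along the tool's axes as they then stand; what a row does not reach is not made up. A row lasts 1/10 s, in which the tool goes at most 50 mm and 8.59 degrees, less where a joint would pass 70% of its speed; a pose out of reach is approached as far as the arm can. A call is refused whole if a number of a shift passes 1 or a number of a turn 1, either way. A call with a gripper value outside its range is refused whole. The fingers move at their own pace and stop on an object; the grip force is fixed at half the most. Time passes only in rows, so rows that do not move let the fingers close. It gives the time, the measured TCP pose, the force, the opening and the grip force at its end, in the units of the state.
- read_state(): the state, without advancing time (a new reading comes with each control period).
- snapshot(name): name is "side" or "top"; returns the picture (400x640x3 uint8, red, green, blue); there is no depth.
- camera_info(name): a dict with "K" (3x3 intrinsics, pixels), "k1" (the pictures are not rectified: a ray, as slopes to the right and down, at radius r is drawn at 1 + k1 r^2 times it, then the intrinsics apply), "R" (3x3) and "t" (3): a world point X has camera coordinates R X + t. Camera axes: x right, y down, z forward; pixel columns grow to the right and rows downward; lengths in mm; the calibration is good to about 2 mm. A picture is of the moment at which its call begins. camera_info takes no time and is no camera call.
- finish_job(): hands the job in; it is judged then, once.
The state is a dict: "time_s": time; "joints": joint angles; "dq": joint speeds; "joint_efforts": joint torques, N m; "tool_pos": TCP position; "ee_rot": TCP orientation; "ft_force": force on the tool from outside, world axes, zero at the start; "moment": the same for the moment, N m; "finger_gap": finger opening in mm; "gripper_force": force on a finger pad.
Only numpy, scipy, OpenCV 4.12 (cv2) and the standard library are available. Lean on these libraries where they do the work, as an engineer would, in place of code of your own. Each camera call takes 0.05 s, during which the arm holds its last target. There are 200 camera calls.

## Working session

There is one attempt and no reset: what is moved stays moved. The work goes in short steps, Python scripts to look and compute and a tool call to move; the robot and the scene stay as the last step left them, time stands still between calls to the robot, and variables do not carry over. Pictures are saved under pics/ and viewed, at most 14 in all, crops included, and the job is handed in when it is done.

Besides the shell and the picture viewer there is one more tool, called as a command line: name --argument value ..., lists and objects as JSON in quotes. servo_tool: Moves the arm, as the interface text tells. Its arguments: {"type":"object","properties":{"steps":{"type":"array","items":{"type":"object","properties":{"x":{"type":"number"},"y":{"type":"number"},"z":{"type":"number"},"ax":{"type":"number"},"ay":{"type":"number"},"az":{"type":"number"},"claw":{"type":"number"}}}}},"required":["steps"]}

```bash
mkdir -p pics; python3 - <<'E'
from plant import *
import cv2
for n in("side","top"):
    cv2.imwrite(f"pics/{n}0.png",snapshot(n)[:,:,::-1]); c=camera_info(n); print(n,c)
s=read_state(); print(s['time_s'],s['tool_pos'],s['ee_rot'],s['finger_gap'])
E
```

```text
side {'K': array([[461.74588045,   0.        , 311.16662062],
       [  0.        , 461.74588045, 193.08951849],
       [  0.        ,   0.        ,   1.        ]]), 'k1': -0.0035103632252729056, 'R': array([[ 0.99966194, -0.02095898,  0.01538587],
       [-0.00115053, -0.62684195, -0.77914558],
       [ 0.0259746 ,  0.77886448, -0.62665416]]), 't': array([-537.65333895,   42.91183196, 1378.90947225])}
top {'K': array([[413.20219954,   0.        , 326.3684397 ],
       [  0.        , 413.20219954, 193.4567363 ],
       [  0.        ,   0.        ,   1.        ]]), 'k1': -0.013657695775214682, 'R': array([[-0.01592742, -0.99963688, -0.02173553],
       [-0.99037982,  0.0187609 , -0.13709792],
       [ 0.13745591,  0.01934281, -0.990319  ]]), 't': array([  14.48332074,  551.53367779, 1025.07024179])}
0.1 [ 220.0533506  -503.80468669  204.93214682] [ 9.78879921e-01  2.04435355e-01 -8.18529941e-05 -5.28253197e-04] 94.02560023630564
```

View pics/side0.png

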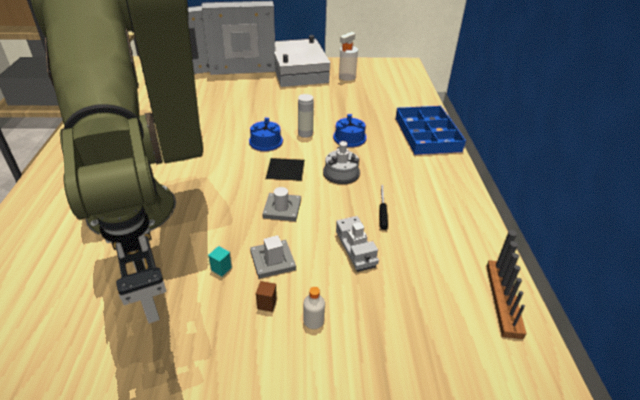

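View pics/top0.png

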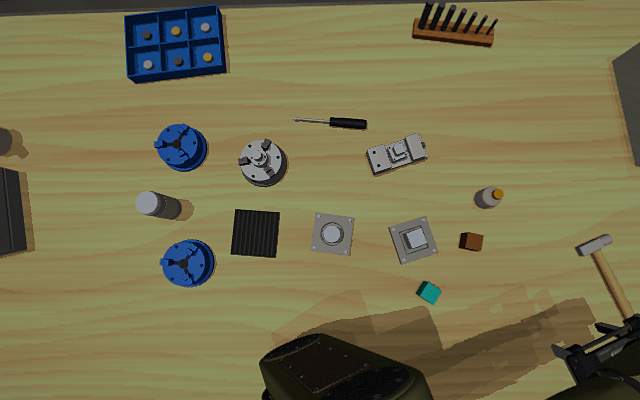

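The top view shows these look-alikes:
- **Square blank:** silver block in the carrier at (415,239). Brown (471,241) and turquoise (428,292) blocks are decoys.
- **Chuck:** steel one at (262,162). Blue ones at (181,147) and (187,263) are decoys.
- **Others:** vise (397,154), round carrier (333,234), mat (255,233), screwdriver (330,122), can (150,205), bottle (489,197).

I choose the silver and steel ones and check them in close crops.

```bash
python3 - <<'E'
import cv2
def crop(src,dst,x,y,w,h,f):
    im=cv2.imread(src)[y:y+h,x:x+w]; im=cv2.resize(im,None,fx=f,fy=f,interpolation=cv2.INTER_CUBIC)
    for i in range(0,w,10):
        cv2.line(im,(i*f,0),(i*f,4 if i%50 else 12),(0,0,255),1)
        if i%20==0: cv2.putText(im,str(x+i),(i*f,22),0,.35,(0,0,255),1)
    for j in range(0,h,10):
        cv2.line(im,(0,j*f),(4,j*f),(0,0,255),1)
        if j%20==0: cv2.putText(im,str(y+j),(6,j*f+4),0,.35,(0,0,255),1)
    cv2.imwrite(dst,im)
crop("pics/top0.png","pics/tA.png",300,125,145,145,4)
crop("pics/top0.png","pics/tB.png",225,130,135,135,4)
crop("pics/side0.png","pics/sA.png",245,135,140,145,4)
E
```

```text
(no output)
```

View pics/tA.png

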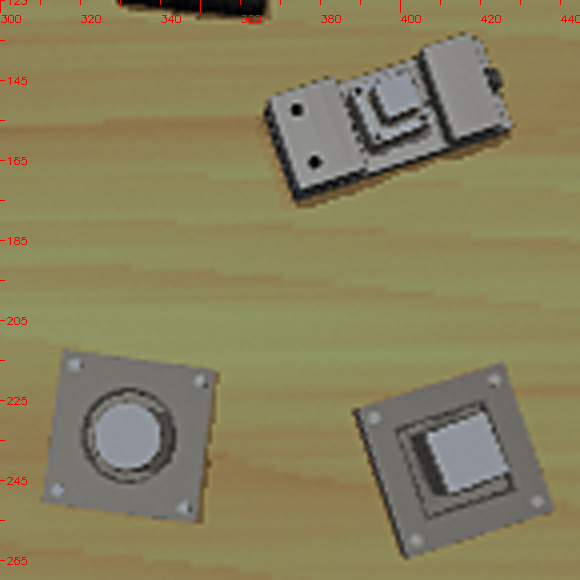

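View pics/tB.png

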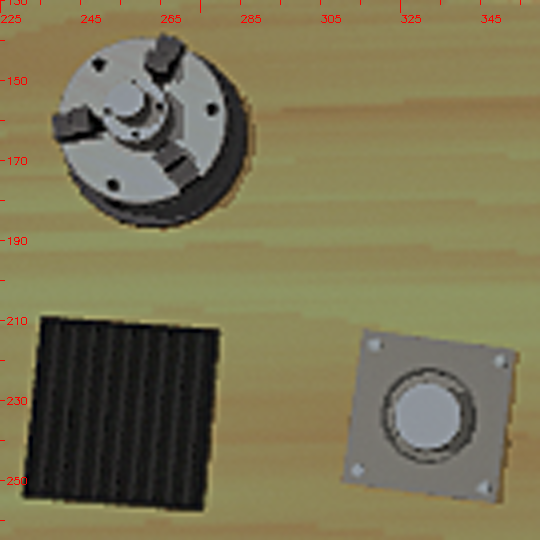

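View pics/sA.png

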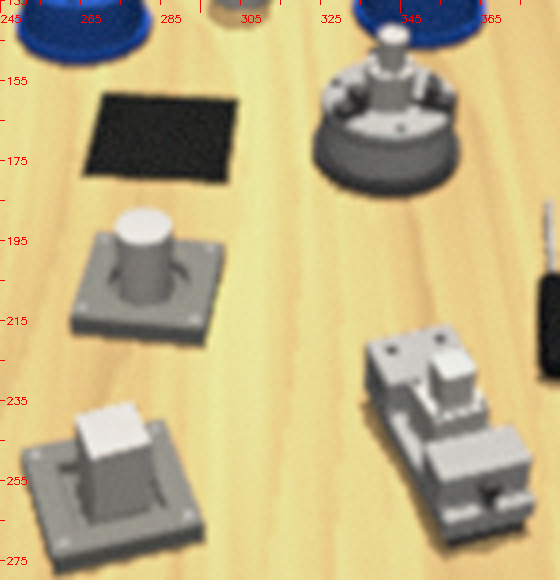

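The crops confirm the choice: a silver block in the square carrier (centre ≈ (417,238) top) and a steel three-jaw chuck with the stepped round insert (≈ (260,159)). Next I compute positions from the pixels in both views.

```bash
cat >h.py <<'E'
from plant import *
import numpy as np, cv2
from scipy.spatial.transform import Rotation as Ro
C={n:camera_info(n) for n in("side","top")}
O={'tA':("top",300,125),'tB':("top",225,130),'sA':("side",245,135)}
def px(o,p): n,x,y=O[o]; return n,np.array([x,y])+(np.array(p,float)+.5)/4-.5
def ray(n,uv):
    c=C[n]; d=cv2.undistortPoints(np.array([[uv]],float),c['K'],np.array([c['k1'],0,0,0]))[0,0]
    return -c['R'].T@c['t'], c['R'].T@np.r_[d,1]
def plane(o,pts,z):
    out=[]
    for p in pts:
        a,d=ray(*px(o,p)); out.append(a+d*(z-a[2])/d[2])
    return np.array(out)
def tri(*ops):
    A=np.zeros((3,3));b=np.zeros(3)
    for o,p in ops:
        a,d=ray(*px(o,p)); d=d/np.linalg.norm(d); M=np.eye(3)-np.outer(d,d); A+=M;b+=M@a
    return np.linalg.solve(A,b)
E
python3 - <<'E'
from h import *
np.set_printoptions(precision=1,suppress=True)
def show(n,o,pts,z):
    P=plane(o,pts,z); m=P.mean(0); s=''
    if len(P)==4:
        e=[P[(i+1)%4]-P[i] for i in range(4)]
        s=[f"{np.degrees(np.arctan2(v[1],v[0])):.0f}/{np.linalg.norm(v):.0f}" for v in e]
    print(n,o,m[:2],s)
show('cr','tA',[(65,350),(217,372),(200,522),(43,501)],18)
show('cr','sA',[(98,232),(224,243),(203,332),(72,318)],18)
show('cs','tA',[(357,410),(503,364),(552,511),(406,555)],18)
show('cs','sA',[(22,450),(160,420),(203,523),(55,560)],18)
show('csrec','tA',[(397,430),(485,402),(515,490),(428,518)],18)
show('bs','tA',[(427,433),(490,413),(510,473),(447,495)],68)
show('bs','sA',[(77,418),(133,403),(150,440),(88,456)],68)
show('br','tA',[(128,437)],68); show('br','sA',[(144,226)],68); show('crrec','tA',[(130,436)],18)
show('mat','tB',[(40,317),(219,329),(203,511),(23,497)],4)
show('mat','sA',[(103,94),(238,99),(228,184),(82,176)],4)
show('chuck','tB',[(142,119)],58); show('jaws','tB',[(166,52),(72,122),(177,160)],80)
show('fr','tB',[(131,102)],118); show('fr','sA',[(394,36)],118)
show('fs','tA',[(384,80),(413,71),(421,103),(391,112)],90)
show('fs','sA',[(430,360),(460,350),(475,372),(438,382)],90)
show('gap','tA',[(337,82),(420,47),(445,140),(365,175)],56)
show('vise','tA',[(270,100),(475,33),(508,130),(297,197)],56)
for n,a,b in [('bs top',(468,453),(112,429)),('br top',(128,437),(144,226)),('fs top',(402,91),(451,366))]: print(n,tri(('tA',a),('sA',b)))
print('fr top',tri(('tB',(131,102)),('sA',(394,36))))
for n,a,b in [('cs',(454,460),(110,488)),('cr',(131,436),(149,281))]: print(n,tri(('tA',a),('sA',b)))
print('mat',tri(('tB',(121,413)),('sA',(163,138))))
s=read_state(); print(s['tool_pos'],Ro.from_quat(s['ee_rot']).as_matrix())
E
```

```text
cr tA [449.4  -8.7] ['-99/100', '172/97', '82/102', '-9/99']
cr sA [450.6  -9.4] ['-8/97', '-99/103', '171/96', '82/100']
cs tA [ 430.7 -216.3] ['-74/99', '-164/98', '106/98', '17/97']
cs sA [ 430.8 -218.4] ['17/96', '-72/98', '-162/98', '106/100']
csrec tA [ 430.5 -217.5] ['-73/60', '-164/59', '107/59', '17/59']
bs tA [ 433.1 -215.7] ['-74/41', '-164/38', '108/41', '16/39']
bs sA [ 433.8 -215.7] ['21/38', '-70/36', '-160/41', '105/35']
br tA [446.7  -7.1] 
br sA [447.8  -7.8] 
crrec tA [449.3  -8. ] 
mat tB [455.3 195.4] ['-95/120', '175/119', '85/119', '-5/119']
mat sA [455.8 191.3] ['-4/116', '-94/121', '175/118', '84/117']
chuck tB [640.4 172.9] 
jaws tB [640.5 171.3] 
fr tB [637.4 168.7] 
fr sA [640.2 169. ] 
fs tA [ 655.9 -180.8] ['-74/19', '-169/21', '106/19', '10/21']
fs sA [ 652.5 -181.3] ['25/23', '-70/22', '-160/27', '99/21']
gap tA [ 651.9 -179.2] ['-68/58', '-168/63', '113/56', '14/63']
vise tA [ 649.4 -176.5] ['-73/139', '-164/67', '107/142', '14/65']
bs top [ 433.5 -215.5   67.8]
br top [447.3  -7.   67.3]
fs top [ 654.4 -180.7   89.9]
fr top [638.9 168.9 117.7]
cs [ 430.5 -216.7   14.7]
cr [449.8  -8.6  16.2]
mat [455.6 196.4  -0.8]
[ 220.1 -503.8  204.9] [[ 0.9  0.4 -0. ]
 [ 0.4 -0.9  0. ]
 [ 0.  -0.  -1. ]]
```

servo_tool --steps '[{"az": 0.64,"claw": 1},{"az": 0.63},{"x": 0.79,"y": -0.3},{"x": 0.79,"y": -0.3},{"x": 0.79,"y": -0.3},{"x": 0.79,"y": -0.3},{"x": 0.79,"y": -0.3},{"x": 0.79,"y": -0.3},{"x": 0.79,"y": -0.3},{"x": 0.79,"y": -0.3},{"x": 0.79,"y": -0.3},{"x": 0.79,"y": -0.3}]'

```text
$.steps[0]: bad value
```

servo_tool --steps '[{"x": 0.79,"y": -0.3},{"x": 0.79,"y": -0.3},{"x": 0.79,"y": -0.3},{"x": 0.79,"y": -0.3},{"x": 0.79,"y": -0.3},{"x": 0.7,"y": -0.26},{},{}]'

```text
$.steps[0]: bad value
```

```bash
cat >go.py <<'E'
import sys; from h import *
# go.py x y z [yaw]: remaining tool-axis units from the present pose
x,y,z=map(float,sys.argv[1:4]); yaw=float(sys.argv[4]) if len(sys.argv)>4 else 16
s=read_state(); R=Ro.from_quat(s['ee_rot']).as_matrix()
now=np.degrees(np.arctan2(R[1,0],R[0,0]))
print('t',round(s['time_s'],1),'pos',np.round(s['tool_pos'],1),'yaw',round(now,1),'tilt',np.round(R[:2,2],3),'F',np.round(s['ft_force'],1),'gap',round(s['finger_gap'],1),round(s['gripper_force'],1))
a=np.radians(yaw); T=np.array([[np.cos(a),np.sin(a),0],[np.sin(a),-np.cos(a),0],[0,0,-1]]) 
print('units xyz',np.round(T.T@(np.array([x,y,z])-s['tool_pos'])/40,2),'az',round((now-yaw)/6,2))
E
python3 go.py 654 -181 64
```

```text
t 0.1 pos [ 220.1 -503.8  204.9] yaw 23.6 tilt [-0.     0.001] F [ 0.1 -0.2  0.7] gap 94.0 0.0
units xyz [12.65 -4.77  3.52] az 1.27
```

servo_tool --steps '[{"x": 0,"y": 0,"z": 0,"ax": 0,"ay": 0,"az": 0.64,"claw": 1},{"x": 0,"y": 0,"z": 0,"ax": 0,"ay": 0,"az": 0.63,"claw": 1},{"x": 0.79,"y": -0.3,"z": 0,"ax": 0,"ay": 0,"az": 0,"claw": 1},{"x": 0.79,"y": -0.3,"z": 0,"ax": 0,"ay": 0,"az": 0,"claw": 1},{"x": 0.79,"y": -0.3,"z": 0,"ax": 0,"ay": 0,"az": 0,"claw": 1},{"x": 0.79,"y": -0.3,"z": 0,"ax": 0,"ay": 0,"az": 0,"claw": 1},{"x": 0.79,"y": -0.3,"z": 0,"ax": 0,"ay": 0,"az": 0,"claw": 1},{"x": 0.79,"y": -0.3,"z": 0,"ax": 0,"ay": 0,"az": 0,"claw": 1},{"x": 0.79,"y": -0.3,"z": 0,"ax": 0,"ay": 0,"az": 0,"claw": 1},{"x": 0.79,"y": -0.3,"z": 0,"ax": 0,"ay": 0,"az": 0,"claw": 1},{"x": 0.79,"y": -0.3,"z": 0,"ax": 0,"ay": 0,"az": 0,"claw": 1},{"x": 0.79,"y": -0.3,"z": 0,"ax": 0,"ay": 0,"az": 0,"claw": 1}]'

```text
time_s: 1.3
tool_pos: [491.8, -300.6, 205.2]
ee_rot: [0.99, 0.139, -0.0, -0.0]
ft_force: [-0.9, -0.6, -0.3]
finger_gap: 94.0
gripper_force: 0.0
```

```bash
python3 go.py 654 -181 64
```

```text
t 1.3 pos [ 491.8 -300.6  205.2] yaw 16.0 tilt [-0.  0.] F [-0.9 -0.6 -0.3] gap 94.0 0.0
units xyz [ 4.72 -1.76  3.53] az -0.0
```

servo_tool --steps '[{"x": 0.79,"y": -0.29,"z": 0,"claw": 1},{"x": 0.79,"y": -0.29,"z": 0,"claw": 1},{"x": 0.79,"y": -0.29,"z": 0,"claw": 1},{"x": 0.79,"y": -0.29,"z": 0,"claw": 1},{"x": 0.79,"y": -0.3,"z": 0,"claw": 1},{"x": 0.77,"y": -0.3,"z": 0,"claw": 1},{"x": 0,"y": 0,"z": 0.8,"claw": 1},{"x": 0,"y": 0,"z": 0.8,"claw": 1},{"x": 0,"y": 0,"z": 0.5,"claw": 1}]'

```text
$.steps[0]: bad value
```

```bash
python3 go.py 654 -181 64
```

```text
t 1.3 pos [ 491.8 -300.6  205.2] yaw 16.0 tilt [-0.  0.] F [-0.9 -0.6 -0.3] gap 94.0 0.0
units xyz [ 4.72 -1.76  3.53] az -0.0
```

All keys are needed in every row.

servo_tool --steps '[{"x": 0.79,"y": -0.29,"z": 0,"ax": 0,"ay": 0,"az": 0,"claw": 1},{"x": 0.79,"y": -0.29,"z": 0,"ax": 0,"ay": 0,"az": 0,"claw": 1},{"x": 0.79,"y": -0.29,"z": 0,"ax": 0,"ay": 0,"az": 0,"claw": 1},{"x": 0.79,"y": -0.29,"z": 0,"ax": 0,"ay": 0,"az": 0,"claw": 1},{"x": 0.79,"y": -0.3,"z": 0,"ax": 0,"ay": 0,"az": 0,"claw": 1},{"x": 0.77,"y": -0.3,"z": 0,"ax": 0,"ay": 0,"az": 0,"claw": 1},{"x": 0,"y": 0,"z": 0.8,"ax": 0,"ay": 0,"az": 0,"claw": 1},{"x": 0,"y": 0,"z": 0.8,"ax": 0,"ay": 0,"az": 0,"claw": 1},{"x": 0,"y": 0,"z": 0.5,"ax": 0,"ay": 0,"az": 0,"claw": 1},{"x": 0,"y": 0,"z": 0,"ax": 0,"ay": 0,"az": 0,"claw": 1}]'

```text
time_s: 2.3
tool_pos: [651.6, -181.5, 117.8]
ee_rot: [0.99, 0.139, -0.003, -0.001]
ft_force: [0.1, -0.6, 0.6]
finger_gap: 93.7
gripper_force: 0.0
```

```bash
python3 go.py 654 -181 65
```

```text
t 2.3 pos [ 651.6 -181.5  117.8] yaw 16.0 tilt [-0.006  0.002] F [ 0.1 -0.6  0.6] gap 93.7 0.0
units xyz [0.06 0.   1.32] az -0.0
```

servo_tool --steps '[{"x": 0.06,"y": 0,"z": 0.3,"ax": 0,"ay": 0,"az": 0,"claw": 1},{"x": 0,"y": 0,"z": 0.3,"ax": 0,"ay": 0,"az": 0,"claw": 0.6},{"x": 0,"y": 0,"z": 0.3,"ax": 0,"ay": 0,"az": 0,"claw": 0.2},{"x": 0,"y": 0,"z": 0.3,"ax": 0,"ay": 0,"az": 0,"claw": -0.1},{"x": 0,"y": 0,"z": 0.1,"ax": 0,"ay": 0,"az": 0,"claw": -0.2},{"x": 0,"y": 0,"z": 0,"ax": 0,"ay": 0,"az": 0,"claw": -0.3},{"x": 0,"y": 0,"z": 0,"ax": 0,"ay": 0,"az": 0,"claw": -0.3}]'

```text
time_s: 3.0
tool_pos: [655.6, -181.5, 69.9]
ee_rot: [0.99, 0.139, 0.0, 0.0]
ft_force: [-0.9, -0.1, -0.1]
finger_gap: 49.3
gripper_force: 0.0
```

```bash
python3 go.py 654 -181 65
```

```text
t 3.0 pos [ 655.6 -181.5   69.9] yaw 16.0 tilt [ 0.001 -0.   ] F [-0.9 -0.1 -0.1] gap 49.3 0.0
units xyz [-0.03 -0.02  0.12] az -0.0
```

servo_tool --steps '[{"x": -0.02,"y": -0.02,"z": 0.1,"ax": 0,"ay": 0,"az": 0,"claw": -0.3},{"x": 0,"y": 0,"z": 0,"ax": 0,"ay": 0,"az": 0,"claw": -0.45},{"x": 0,"y": 0,"z": 0,"ax": 0,"ay": 0,"az": 0,"claw": -0.5},{"x": 0,"y": 0,"z": 0,"ax": 0,"ay": 0,"az": 0,"claw": -0.55},{"x": 0,"y": 0,"z": 0,"ax": 0,"ay": 0,"az": 0,"claw": -0.7},{"x": 0,"y": 0,"z": 0,"ax": 0,"ay": 0,"az": 0,"claw": -1},{"x": 0,"y": 0,"z": 0,"ax": 0,"ay": 0,"az": 0,"claw": -1},{"x": 0,"y": 0,"z": 0,"ax": 0,"ay": 0,"az": 0,"claw": -1},{"x": 0,"y": 0,"z": 0,"ax": 0,"ay": 0,"az": 0,"claw": -1}]'

```text
time_s: 3.9
tool_pos: [654.5, -180.7, 65.7]
ee_rot: [0.99, 0.139, 0.0, -0.0]
ft_force: [-0.9, 4.2, 5.0]
finger_gap: 24.1
gripper_force: 30.0
```

```bash
python3 go.py 485 215 170
```

```text
t 3.9 pos [ 654.5 -180.7   65.7] yaw 16.0 tilt [0. 0.] F [-0.9  4.2  5. ] gap 24.1 30.0
units xyz [ -1.35 -10.68  -2.61] az -0.0
```

servo_tool --steps '[{"x": 0,"y": 0,"z": -0.3,"ax": 0,"ay": 0,"az": 0,"claw": -1},{"x": 0,"y": 0,"z": -0.6,"ax": 0,"ay": 0,"az": 0,"claw": -1},{"x": 0,"y": 0,"z": -0.6,"ax": 0,"ay": 0,"az": 0,"claw": -1},{"x": -0.1,"y": -0.37,"z": -0.4,"ax": 0,"ay": 0,"az": 0,"claw": -1},{"x": -0.19,"y": -0.9,"z": 0,"ax": 0,"ay": 0,"az": 0,"claw": -1},{"x": -0.19,"y": -0.9,"z": 0,"ax": 0,"ay": 0,"az": 0,"claw": -1},{"x": -0.19,"y": -0.9,"z": 0,"ax": 0,"ay": 0,"az": 0,"claw": -1},{"x": -0.19,"y": -0.9,"z": 0,"ax": 0,"ay": 0,"az": 0,"claw": -1},{"x": -0.19,"y": -0.9,"z": 0,"ax": 0,"ay": 0,"az": 0,"claw": -1},{"x": -0.19,"y": -0.9,"z": 0,"ax": 0,"ay": 0,"az": 0,"claw": -1},{"x": -0.19,"y": -0.9,"z": 0,"ax": 0,"ay": 0,"az": 0,"claw": -1},{"x": -0.19,"y": -0.9,"z": 0,"ax": 0,"ay": 0,"az": 0,"claw": -1}]'

```text
time_s: 5.1
tool_pos: [508.0, 93.3, 141.9]
ee_rot: [0.99, 0.139, 0.0, 0.0]
ft_force: [0.8, -0.4, -2.1]
finger_gap: 23.6
gripper_force: 30.0
```

```bash
python3 go.py 456 194 40; python3 -c "
from h import *
cv2.imwrite('pics/t1.png',snapshot('top')[:,:,::-1]);im=cv2.imread('pics/t1.png')
a=im[130:178,360:432];b=im[130:190,230:295]
a=cv2.resize(a,None,fx=8,fy=8,interpolation=3);cv2.imwrite('pics/v1.png',a)"
```

```text
t 5.1 pos [508.   93.3 141.9] yaw 16.0 tilt [ 0.001 -0.   ] F [ 0.8 -0.4 -2.1] gap 23.6 30.0
units xyz [-0.56 -2.78  2.55] az -0.01
```

View pics/v1.png

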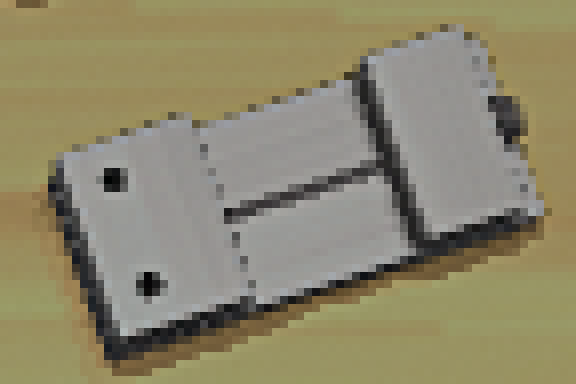

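The enlarged crop shows the empty vise. The inner edges of the jaw tops run (198,125)–(252,303) and (362,62)–(428,242), and the groove runs (225,213)–(385,165).

servo_tool --steps '[{"x": -0.18,"y": -0.9,"z": 0.3,"ax": 0,"ay": 0,"az": 0,"claw": -1},{"x": -0.18,"y": -0.9,"z": 0.3,"ax": 0,"ay": 0,"az": 0,"claw": -1},{"x": -0.18,"y": -0.9,"z": 0.3,"ax": 0,"ay": 0,"az": 0,"claw": -1},{"x": -0.02,"y": -0.08,"z": 0.4,"ax": 0,"ay": 0,"az": 0,"claw": -1},{"x": 0,"y": 0,"z": 0.4,"ax": 0,"ay": 0,"az": 0,"claw": -1},{"x": 0,"y": 0,"z": 0.4,"ax": 0,"ay": 0,"az": 0,"claw": -1},{"x": 0,"y": 0,"z": 0.2,"ax": 0,"ay": 0,"az": 0,"claw": -1},{"x": 0,"y": 0,"z": 0,"ax": 0,"ay": 0,"az": 0,"claw": -1},{"x": 0,"y": 0,"z": 0,"ax": 0,"ay": 0,"az": 0,"claw": -1}]'

```text
time_s: 6.05
tool_pos: [457.0, 193.1, 50.1]
ee_rot: [0.99, 0.139, 0.0, -0.0]
ft_force: [-0.4, 0.3, -1.0]
finger_gap: 24.3
gripper_force: 30.0
```

```bash
python3 go.py 456 194 40; python3 -c "
from h import *
def P(pts,z):
    o=[]
    for p in pts:
        a,d=ray('top',np.array([360,130])+(np.array(p)+.5)/8-.5); o.append(a+d*(z-a[2])/d[2])
    return np.array(o)
q=P([(198,125),(252,303),(362,62),(428,242)],56);print(q.round(1),q.mean(0))
e=(q[2]+q[3]-q[0]-q[1])/2;print('y gap dir',e, np.hypot(*e[:2]),np.degrees(np.arctan2(e[1],e[0])), [np.degrees(np.arctan2(*(q[i]-q[i+1])[1::-1])) for i in (0,2)])
g=P([(225,213),(385,165)],30);print('groove',g.round(1),np.degrees(np.arctan2(*(g[1]-g[0])[1::-1])))
"
```

```text
t 6.0 pos [457.  193.1  50.1] yaw 16.0 tilt [0.001 0.   ] F [-0.4  0.3 -1. ] gap 24.3 30.0
units xyz [-0.02 -0.03  0.25] az -0.01
[[ 671.3 -146.1   56. ]
 [ 612.9 -161.1   56. ]
 [ 691.  -199.3   56. ]
 [ 631.6 -217.8   56. ]] [ 651.7123832  -181.08046714   56.        ]
y gap dir [ 19.15578729 -54.96729517   0.        ] 58.20951576215709 -70.78684693821268 [np.float64(14.46182553955312), np.float64(17.252456284269382)]
groove [[ 648.3 -157.1   30. ]
 [ 663.3 -210.    30. ]] -74.16392408889794
```

servo_tool --steps '[{"x": 0,"y": 0,"z": 0.15,"ax": 0,"ay": 0,"az": 0,"claw": -1},{"x": 0,"y": 0,"z": 0.05,"ax": 0,"ay": 0,"az": 0,"claw": -1},{"x": 0,"y": 0,"z": 0.03,"ax": 0,"ay": 0,"az": 0,"claw": -1},{"x": 0,"y": 0,"z": 0.02,"ax": 0,"ay": 0,"az": 0,"claw": -1},{"x": 0,"y": 0,"z": 0,"ax": 0,"ay": 0,"az": 0,"claw": -1},{"x": 0,"y": 0,"z": 0,"ax": 0,"ay": 0,"az": 0,"claw": -1}]'

```text
time_s: 6.65
tool_pos: [456.7, 193.2, 39.7]
ee_rot: [0.99, 0.139, 0.0, -0.0]
ft_force: [-0.6, -1.4, 0.5]
finger_gap: 23.8
gripper_force: 30.0
```

servo_tool --steps '[{"x": 0,"y": 0,"z": 0.02,"ax": 0,"ay": 0,"az": 0,"claw": -1},{"x": 0,"y": 0,"z": 0,"ax": 0,"ay": 0,"az": 0,"claw": -1},{"x": 0,"y": 0,"z": 0,"ax": 0,"ay": 0,"az": 0,"claw": -1}]'

```text
time_s: 6.95
tool_pos: [456.8, 193.2, 39.6]
ee_rot: [0.99, 0.139, 0.0, -0.0]
ft_force: [-5.6, -2.7, 14.5]
finger_gap: 24.0
gripper_force: 30.0
```

servo_tool --steps '[{"x": 0,"y": 0,"z": 0,"ax": 0,"ay": 0,"az": 0,"claw": -0.4},{"x": 0,"y": 0,"z": 0,"ax": 0,"ay": 0,"az": 0,"claw": -0.2},{"x": 0,"y": 0,"z": 0,"ax": 0,"ay": 0,"az": 0,"claw": 0.1},{"x": 0,"y": 0,"z": 0,"ax": 0,"ay": 0,"az": 0,"claw": 0.1},{"x": 0,"y": 0,"z": -0.2,"ax": 0,"ay": 0,"az": 0,"claw": 0.1},{"x": 0,"y": 0,"z": -0.5,"ax": 0,"ay": 0,"az": 0,"claw": 0.1},{"x": 0,"y": 0,"z": -0.7,"ax": 0,"ay": 0,"az": 0,"claw": 0.5},{"x": 0,"y": 0,"z": -0.7,"ax": 0,"ay": 0,"az": 0,"claw": 1},{"x": -0.3,"y": 0.86,"z": -0.2,"ax": 0,"ay": 0,"az": 0,"claw": 1},{"x": -0.31,"y": 0.88,"z": 0,"ax": 0,"ay": 0,"az": 0,"claw": 1},{"x": -0.31,"y": 0.88,"z": 0,"ax": 0,"ay": 0,"az": 0,"claw": 1},{"x": -0.31,"y": 0.88,"z": 0,"ax": 0,"ay": 0,"az": 0,"claw": 1}]'

```text
time_s: 8.15
tool_pos: [447.6, 43.7, 131.4]
ee_rot: [0.99, 0.139, 0.0, 0.0]
ft_force: [0.9, 0.2, 0.2]
finger_gap: 93.3
gripper_force: 0.0
```

servo_tool --steps '[{"x": -0.31,"y": 0.88,"z": 0,"ax": 0,"ay": 0,"az": 0,"claw": 1},{"x": -0.31,"y": 0.88,"z": 0,"ax": 0,"ay": 0,"az": 0,"claw": 1},{"x": -0.31,"y": 0.88,"z": 0,"ax": 0,"ay": 0,"az": 0,"claw": 1},{"x": -0.31,"y": 0.88,"z": 0,"ax": 0,"ay": 0,"az": 0,"claw": 1},{"x": -0.31,"y": 0.88,"z": 0,"ax": 0,"ay": 0,"az": 0,"claw": 1},{"x": -0.31,"y": 0.88,"z": 0,"ax": 0,"ay": 0,"az": 0,"claw": 1},{"x": -0.3,"y": 0.88,"z": 0,"ax": 0,"ay": 0,"az": 0,"claw": 1},{"x": 0,"y": 0,"z": 0.2,"ax": 0,"ay": 0,"az": 0,"claw": 1},{"x": 0,"y": 0,"z": 0.4,"ax": 0,"ay": 0,"az": 0,"claw": 1},{"x": 0,"y": 0,"z": 0,"ax": 0,"ay": 0,"az": 0,"claw": 1}]'

```text
time_s: 9.15
tool_pos: [431.7, -214.9, 105.3]
ee_rot: [0.99, 0.139, -0.001, -0.001]
ft_force: [-0.4, -0.4, 0.2]
finger_gap: 94.2
gripper_force: 0.0
```

```bash
python3 go.py 433.3 -215.6 40; python3 -c "
from h import *
im=np.ascontiguousarray(snapshot('side')[:,:,::-1]);cv2.imwrite('pics/s2.png',im)
cv2.imwrite('pics/s2c.png',cv2.resize(im[130:280,230:400],None,fx=4,fy=4,interpolation=3))"
```

```text
t 9.2 pos [ 431.7 -214.9  105.3] yaw 16.0 tilt [-0.002  0.002] F [-0.4 -0.4  0.2] gap 94.2 0.0
units xyz [0.03 0.03 1.63] az -0.01
```

View pics/s2c.png

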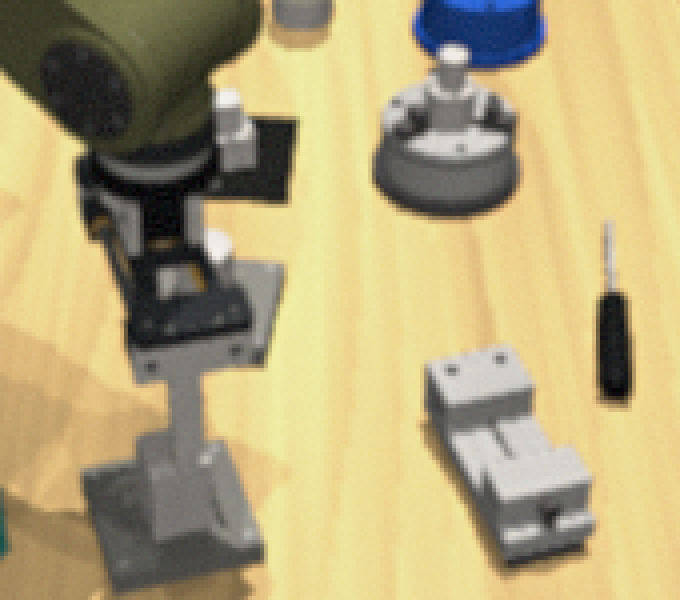

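The picture shows the finished square standing upright on the mat (crop (237,140)), the vise empty, and the gripper over the square blank at (190,470).

servo_tool --steps '[{"x": 0.03,"y": 0.03,"z": 0.4,"ax": 0,"ay": 0,"az": 0,"claw": 0.6},{"x": 0,"y": 0,"z": 0.4,"ax": 0,"ay": 0,"az": 0,"claw": 0.6},{"x": 0,"y": 0,"z": 0.4,"ax": 0,"ay": 0,"az": 0,"claw": 0.6},{"x": 0,"y": 0,"z": 0.3,"ax": 0,"ay": 0,"az": 0,"claw": 0.3},{"x": 0,"y": 0,"z": 0.13,"ax": 0,"ay": 0,"az": 0,"claw": 0.2},{"x": 0,"y": 0,"z": 0,"ax": 0,"ay": 0,"az": 0,"claw": 0.1},{"x": 0,"y": 0,"z": 0,"ax": 0,"ay": 0,"az": 0,"claw": 0},{"x": 0,"y": 0,"z": 0,"ax": 0,"ay": 0,"az": 0,"claw": -0.1},{"x": 0,"y": 0,"z": 0,"ax": 0,"ay": 0,"az": 0,"claw": -0.3},{"x": 0,"y": 0,"z": 0,"ax": 0,"ay": 0,"az": 0,"claw": -1},{"x": 0,"y": 0,"z": 0,"ax": 0,"ay": 0,"az": 0,"claw": -1},{"x": 0,"y": 0,"z": 0,"ax": 0,"ay": 0,"az": 0,"claw": -1}]'

```text
time_s: 10.4
tool_pos: [434.3, -216.4, 42.0]
ee_rot: [0.99, 0.139, 0.0, 0.0]
ft_force: [-0.2, 3.3, 6.5]
finger_gap: 40.1
gripper_force: 29.5
```

```bash
python3 go.py 653 -181 140; python3 go.py 447 -7 140
```

```text
t 10.4 pos [ 434.3 -216.4   42. ] yaw 16.0 tilt [ 0.001 -0.   ] F [-0.2  3.3  6.5] gap 40.1 29.5
units xyz [ 5.5   0.66 -2.45] az -0.0
t 10.4 pos [ 434.3 -216.4   42. ] yaw 16.0 tilt [ 0.001 -0.   ] F [-0.2  3.3  6.5] gap 40.1 29.5
units xyz [ 1.75 -4.95 -2.45] az -0.0
```

servo_tool --steps '[{"x": 0,"y": 0,"z": -0.2,"ax": 0,"ay": 0,"az": 0,"claw": -1},{"x": 0,"y": 0,"z": -0.5,"ax": 0,"ay": 0,"az": 0,"claw": -1},{"x": 0,"y": 0,"z": -0.6,"ax": 0,"ay": 0,"az": 0,"claw": -1},{"x": 0.3,"y": 0.03,"z": -0.6,"ax": 0,"ay": 0,"az": 0,"claw": -1},{"x": 0.7,"y": 0.08,"z": -0.5,"ax": 0,"ay": 0,"az": 0,"claw": -1},{"x": 0.8,"y": 0.1,"z": 0,"ax": 0,"ay": 0,"az": 0,"claw": -1},{"x": 0.8,"y": 0.1,"z": 0,"ax": 0,"ay": 0,"az": 0,"claw": -1},{"x": 0.8,"y": 0.1,"z": 0,"ax": 0,"ay": 0,"az": 0,"claw": -1},{"x": 0.8,"y": 0.1,"z": 0,"ax": 0,"ay": 0,"az": 0,"claw": -1},{"x": 0.8,"y": 0.1,"z": 0,"ax": 0,"ay": 0,"az": 0,"claw": -1},{"x": 0.5,"y": 0.05,"z": 0,"ax": 0,"ay": 0,"az": 0,"claw": -1},{"x": 0,"y": 0,"z": 0,"ax": 0,"ay": 0,"az": 0,"claw": -1}]'

```text
time_s: 11.6
tool_pos: [654.1, -180.6, 136.9]
ee_rot: [0.99, 0.14, -0.0, -0.0]
ft_force: [-1.1, -0.9, -2.3]
finger_gap: 40.2
gripper_force: 29.5
```

```bash
python3 go.py 653.7 -181 66
```

```text
t 11.6 pos [ 654.1 -180.6  136.9] yaw 16.0 tilt [-0.  0.] F [-1.1 -0.9 -2.3] gap 40.2 29.5
units xyz [-0.01  0.01  1.77] az 0.01
```

servo_tool --steps '[{"x": -0.01,"y": 0.01,"z": 0.3,"ax": 0,"ay": 0,"az": 0,"claw": -1},{"x": 0,"y": 0,"z": 0.4,"ax": 0,"ay": 0,"az": 0,"claw": -1},{"x": 0,"y": 0,"z": 0.4,"ax": 0,"ay": 0,"az": 0,"claw": -1},{"x": 0,"y": 0,"z": 0.4,"ax": 0,"ay": 0,"az": 0,"claw": -1},{"x": 0,"y": 0,"z": 0.15,"ax": 0,"ay": 0,"az": 0,"claw": -1},{"x": 0,"y": 0,"z": 0.05,"ax": 0,"ay": 0,"az": 0,"claw": -1},{"x": 0,"y": 0,"z": 0.03,"ax": 0,"ay": 0,"az": 0,"claw": -1},{"x": 0,"y": 0,"z": 0,"ax": 0,"ay": 0,"az": 0,"claw": -1},{"x": 0,"y": 0,"z": 0,"ax": 0,"ay": 0,"az": 0,"claw": -1}]'

```text
time_s: 12.5
tool_pos: [652.8, -181.8, 68.9]
ee_rot: [0.99, 0.139, 0.0, 0.0]
ft_force: [-0.1, 0.2, -2.4]
finger_gap: 40.0
gripper_force: 29.5
```

servo_tool --steps '[{"x": 0,"y": 0,"z": 0.03,"ax": 0,"ay": 0,"az": 0,"claw": -1},{"x": 0,"y": 0,"z": 0.02,"ax": 0,"ay": 0,"az": 0,"claw": -1},{"x": 0,"y": 0,"z": 0.02,"ax": 0,"ay": 0,"az": 0,"claw": -1},{"x": 0,"y": 0,"z": 0,"ax": 0,"ay": 0,"az": 0,"claw": -1},{"x": 0,"y": 0,"z": 0,"ax": 0,"ay": 0,"az": 0,"claw": -1}]'

```text
time_s: 13.0
tool_pos: [652.5, -181.8, 65.4]
ee_rot: [0.99, 0.139, -0.0, -0.0]
ft_force: [-0.0, 0.2, -1.6]
finger_gap: 40.5
gripper_force: 29.5
```

servo_tool --steps '[{"x": 0.01,"y": -0.01,"z": 0.02,"ax": 0,"ay": 0,"az": 0,"claw": -1},{"x": 0,"y": 0,"z": 0.015,"ax": 0,"ay": 0,"az": 0,"claw": -1},{"x": 0,"y": 0,"z": 0,"ax": 0,"ay": 0,"az": 0,"claw": -1},{"x": 0,"y": 0,"z": 0,"ax": 0,"ay": 0,"az": 0,"claw": -1}]'

```text
time_s: 13.4
tool_pos: [652.9, -181.2, 64.2]
ee_rot: [0.99, 0.139, 0.0, -0.0]
ft_force: [0.2, 1.3, -0.2]
finger_gap: 40.2
gripper_force: 29.5
```

servo_tool --steps '[{"x": 0,"y": 0,"z": 0.015,"ax": 0,"ay": 0,"az": 0,"claw": -1},{"x": 0,"y": 0,"z": 0,"ax": 0,"ay": 0,"az": 0,"claw": -1},{"x": 0,"y": 0,"z": 0,"ax": 0,"ay": 0,"az": 0,"claw": -1}]'

```text
time_s: 13.7
tool_pos: [653.0, -181.2, 64.1]
ee_rot: [0.99, 0.139, 0.0, 0.0]
ft_force: [-3.4, 1.0, 4.4]
finger_gap: 40.3
gripper_force: 29.5
```

servo_tool --steps '[{"x": 0,"y": 0,"z": 0,"ax": 0,"ay": 0,"az": 0,"claw": 0},{"x": 0,"y": 0,"z": 0,"ax": 0,"ay": 0,"az": 0,"claw": 0.2},{"x": 0,"y": 0,"z": 0,"ax": 0,"ay": 0,"az": 0,"claw": 0.4},{"x": 0,"y": 0,"z": 0,"ax": 0,"ay": 0,"az": 0,"claw": 0.4},{"x": 0,"y": 0,"z": -0.2,"ax": 0,"ay": 0,"az": 0,"claw": 0.4},{"x": 0,"y": 0,"z": -0.5,"ax": 0,"ay": 0,"az": 0,"claw": 0.4},{"x": 0,"y": 0,"z": -0.7,"ax": 0,"ay": 0,"az": 0,"claw": 0.4},{"x": -0.04,"y": -0.25,"z": -0.3,"ax": 0,"ay": 0,"az": 0,"claw": 0.4},{"x": -0.19,"y": -0.9,"z": 0,"ax": 0,"ay": 0,"az": 0,"claw": 0.4},{"x": -0.19,"y": -0.9,"z": 0,"ax": 0,"ay": 0,"az": 0,"claw": 0.4},{"x": -0.19,"y": -0.9,"z": 0,"ax": 0,"ay": 0,"az": 0,"claw": 0.4},{"x": -0.19,"y": -0.9,"z": 0,"ax": 0,"ay": 0,"az": 0,"claw": 0.4}]'

```text
time_s: 14.9
tool_pos: [578.3, -40.3, 131.4]
ee_rot: [0.99, 0.139, -0.0, -0.0]
ft_force: [-0.1, 0.9, 0.3]
finger_gap: 65.8
gripper_force: 0.0
```

servo_tool --steps '[{"x": -0.19,"y": -0.9,"z": 0,"ax": 0,"ay": 0,"az": 0,"claw": 0.4},{"x": -0.19,"y": -0.9,"z": 0,"ax": 0,"ay": 0,"az": 0,"claw": 0.4},{"x": -0.19,"y": -0.9,"z": 0,"ax": 0,"ay": 0,"az": 0,"claw": 0.4},{"x": -0.19,"y": -0.9,"z": 0,"ax": 0,"ay": 0,"az": 0,"claw": 0.4},{"x": -0.19,"y": -0.9,"z": 0,"ax": 0,"ay": 0,"az": 0,"claw": 0.4},{"x": -0.19,"y": -0.9,"z": 0,"ax": 0,"ay": 0,"az": 0,"claw": 0.4},{"x": -0.19,"y": -0.9,"z": 0,"ax": 0,"ay": 0,"az": 0,"claw": 0.4},{"x": 0,"y": -0.2,"z": 0.2,"ax": 0,"ay": 0,"az": 0,"claw": 0.4},{"x": 0,"y": 0,"z": 0.4,"ax": 0,"ay": 0,"az": 0,"claw": 0.4},{"x": 0,"y": 0,"z": 0,"ax": 0,"ay": 0,"az": 0,"claw": 0.4},{"x": 0,"y": 0,"z": 0,"ax": 0,"ay": 0,"az": 0,"claw": 0.4}]'

```text
time_s: 16.0
tool_pos: [456.9, 192.9, 107.4]
ee_rot: [0.99, 0.139, -0.0, 0.0]
ft_force: [0.9, -0.3, 0.5]
finger_gap: 66.0
gripper_force: 0.0
```

```bash
python3 go.py 456.8 193.2 40; python3 -c "
from h import *
im=np.ascontiguousarray(snapshot('top')[:,:,::-1]);cv2.imwrite('pics/t2.png',im)
cv2.imwrite('pics/t2c.png',cv2.resize(im[130:178,360:432],None,fx=8,fy=8,interpolation=3))"
```

```text
t 16.0 pos [456.9 192.9 107.4] yaw 16.0 tilt [-0.001 -0.   ] F [ 0.9 -0.3  0.5] gap 66.0 0.0
units xyz [-0.   -0.01  1.69] az -0.01
```

View pics/t2c.png

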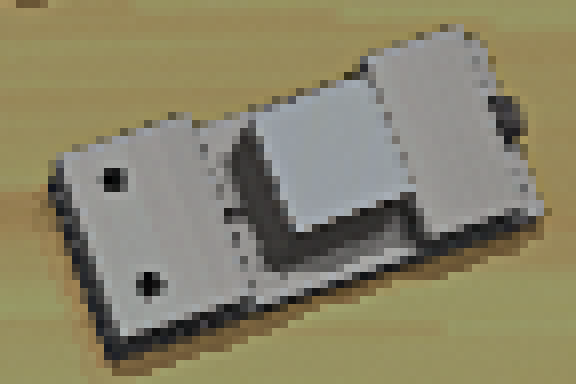

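The blank stands between the jaws, with its top face centred at crop (334,158) and square to them. I now descend onto the finished square.

```bash
python3 -c "
from h import *
o=[]
for p in [(255,130),(370,80),(412,190),(300,230)]:
    a,d=ray('top',np.array([360,130])+(np.array(p)+.5)/8-.5); o.append(a+d*(90-a[2])/d[2])
o=np.array(o);print(o.mean(0),[np.degrees(np.arctan2(*(o[i]-o[i-1])[1::-1])) for i in range(4)])"
```

```text
[ 651.46419699 -183.45631062   90.        ] [np.float64(21.60361983678037), np.float64(-67.26265174198808), np.float64(-161.9987240114641), np.float64(108.7981300550242)]
```

servo_tool --steps '[{"x": 0,"y": 0,"z": 0.4,"ax": 0,"ay": 0,"az": 0,"claw": 0.2},{"x": 0,"y": 0,"z": 0.4,"ax": 0,"ay": 0,"az": 0,"claw": 0.1},{"x": 0,"y": 0,"z": 0.4,"ax": 0,"ay": 0,"az": 0,"claw": 0},{"x": 0,"y": 0,"z": 0.3,"ax": 0,"ay": 0,"az": 0,"claw": -0.1},{"x": 0,"y": 0,"z": 0.17,"ax": 0,"ay": 0,"az": 0,"claw": -0.2},{"x": 0,"y": 0,"z": 0,"ax": 0,"ay": 0,"az": 0,"claw": -0.3},{"x": 0,"y": 0,"z": 0,"ax": 0,"ay": 0,"az": 0,"claw": -0.4},{"x": 0,"y": 0,"z": 0,"ax": 0,"ay": 0,"az": 0,"claw": -0.5},{"x": 0,"y": 0,"z": 0,"ax": 0,"ay": 0,"az": 0,"claw": -0.7},{"x": 0,"y": 0,"z": 0,"ax": 0,"ay": 0,"az": 0,"claw": -1},{"x": 0,"y": 0,"z": 0,"ax": 0,"ay": 0,"az": 0,"claw": -1},{"x": 0,"y": 0,"z": 0,"ax": 0,"ay": 0,"az": 0,"claw": -1}]'

```text
time_s: 17.25
tool_pos: [457.4, 193.4, 41.3]
ee_rot: [0.99, 0.139, 0.001, -0.0]
ft_force: [-0.3, -0.6, 6.4]
finger_gap: 24.0
gripper_force: 30.0
```

```bash
python3 go.py 431 -217 43
```

```text
t 17.2 pos [457.4 193.4  41.3] yaw 16.0 tilt [0.001 0.   ] F [-0.3 -0.6  6.4] gap 24.0 30.0
units xyz [-3.46  9.68 -0.04] az -0.0
```

servo_tool --steps '[{"x": 0,"y": 0,"z": -0.2,"ax": 0,"ay": 0,"az": 0,"claw": -1},{"x": 0,"y": 0,"z": -0.5,"ax": 0,"ay": 0,"az": 0,"claw": -1},{"x": 0,"y": 0,"z": -0.7,"ax": 0,"ay": 0,"az": 0,"claw": -1},{"x": 0,"y": 0,"z": -0.7,"ax": 0,"ay": 0,"az": 0,"claw": -1},{"x": -0.18,"y": 0.5,"z": -0.4,"ax": 0,"ay": 0,"az": 0,"claw": -1},{"x": -0.32,"y": 0.9,"z": 0,"ax": 0,"ay": 0,"az": 0,"claw": -1},{"x": -0.32,"y": 0.9,"z": 0,"ax": 0,"ay": 0,"az": 0,"claw": -1},{"x": -0.32,"y": 0.9,"z": 0,"ax": 0,"ay": 0,"az": 0,"claw": -1},{"x": -0.32,"y": 0.9,"z": 0,"ax": 0,"ay": 0,"az": 0,"claw": -1},{"x": -0.32,"y": 0.9,"z": 0,"ax": 0,"ay": 0,"az": 0,"claw": -1},{"x": -0.32,"y": 0.9,"z": 0,"ax": 0,"ay": 0,"az": 0,"claw": -1},{"x": -0.32,"y": 0.9,"z": 0,"ax": 0,"ay": 0,"az": 0,"claw": -1}]'

```text
time_s: 18.45
tool_pos: [438.3, -96.3, 141.1]
ee_rot: [0.99, 0.139, 0.0, -0.0]
ft_force: [0.8, -0.1, -1.9]
finger_gap: 23.8
gripper_force: 30.0
```

servo_tool --steps '[{"x": -0.32,"y": 0.9,"z": 0,"ax": 0,"ay": 0,"az": 0,"claw": -1},{"x": -0.32,"y": 0.9,"z": 0,"ax": 0,"ay": 0,"az": 0,"claw": -1},{"x": -0.32,"y": 0.9,"z": 0,"ax": 0,"ay": 0,"az": 0,"claw": -1},{"x": -0.08,"y": 0.18,"z": 0.3,"ax": 0,"ay": 0,"az": 0,"claw": -1},{"x": 0,"y": 0,"z": 0.4,"ax": 0,"ay": 0,"az": 0,"claw": -1},{"x": 0,"y": 0,"z": 0.4,"ax": 0,"ay": 0,"az": 0,"claw": -1},{"x": 0,"y": 0,"z": 0.4,"ax": 0,"ay": 0,"az": 0,"claw": -1},{"x": 0,"y": 0,"z": 0.3,"ax": 0,"ay": 0,"az": 0,"claw": -1},{"x": 0,"y": 0,"z": 0,"ax": 0,"ay": 0,"az": 0,"claw": -1},{"x": 0,"y": 0,"z": 0,"ax": 0,"ay": 0,"az": 0,"claw": -1}]'

```text
time_s: 19.45
tool_pos: [430.6, -216.8, 69.0]
ee_rot: [0.99, 0.139, -0.0, -0.0]
ft_force: [-0.6, 0.2, -2.4]
finger_gap: 23.3
gripper_force: 30.0
```

```bash
python3 go.py 431 -217 45
```

```text
t 19.4 pos [ 430.6 -216.8   69. ] yaw 16.0 tilt [-0.  0.] F [-0.6  0.2 -2.4] gap 23.3 30.0
units xyz [0.01 0.01 0.6 ] az -0.0
```

servo_tool --steps '[{"x": 0,"y": 0,"z": 0.3,"ax": 0,"ay": 0,"az": 0,"claw": -1},{"x": 0,"y": 0,"z": 0.2,"ax": 0,"ay": 0,"az": 0,"claw": -1},{"x": 0,"y": 0,"z": 0.04,"ax": 0,"ay": 0,"az": 0,"claw": -1},{"x": 0,"y": 0,"z": 0.02,"ax": 0,"ay": 0,"az": 0,"claw": -1},{"x": 0,"y": 0,"z": 0.02,"ax": 0,"ay": 0,"az": 0,"claw": -1},{"x": 0,"y": 0,"z": 0,"ax": 0,"ay": 0,"az": 0,"claw": -1},{"x": 0,"y": 0,"z": 0,"ax": 0,"ay": 0,"az": 0,"claw": -1}]'

```text
time_s: 20.15
tool_pos: [430.6, -217.1, 45.6]
ee_rot: [0.99, 0.139, 0.0, 0.0]
ft_force: [1.1, 0.0, -1.3]
finger_gap: 23.5
gripper_force: 30.0
```

servo_tool --steps '[{"x": 0,"y": 0,"z": 0.02,"ax": 0,"ay": 0,"az": 0,"claw": -1},{"x": 0,"y": 0,"z": 0.015,"ax": 0,"ay": 0,"az": 0,"claw": -1},{"x": 0,"y": 0,"z": 0,"ax": 0,"ay": 0,"az": 0,"claw": -1},{"x": 0,"y": 0,"z": 0,"ax": 0,"ay": 0,"az": 0,"claw": -1}]'

```text
time_s: 20.55
tool_pos: [430.7, -217.2, 45.3]
ee_rot: [0.99, 0.139, 0.0, 0.0]
ft_force: [-6.5, 3.0, 15.7]
finger_gap: 23.9
gripper_force: 30.0
```

servo_tool --steps '[{"x": 0,"y": 0,"z": 0,"ax": 0,"ay": 0,"az": 0,"claw": -0.4},{"x": 0,"y": 0,"z": 0,"ax": 0,"ay": 0,"az": 0,"claw": -0.2},{"x": 0,"y": 0,"z": 0,"ax": 0,"ay": 0,"az": 0,"claw": 0.1},{"x": 0,"y": 0,"z": 0,"ax": 0,"ay": 0,"az": 0,"claw": 0.1},{"x": 0,"y": 0,"z": -0.3,"ax": 0,"ay": 0,"az": 0,"claw": 0.1},{"x": 0,"y": 0,"z": -0.6,"ax": 0,"ay": 0,"az": 0,"claw": 0.1},{"x": 0,"y": 0,"z": -0.9,"ax": 0,"ay": 0,"az": 0,"claw": 0.4},{"x": 0,"y": 0,"z": -0.9,"ax": 0,"ay": 0,"az": 0,"claw": 0.4},{"x": 0.5,"y": -0.5,"z": -0.4,"ax": 0,"ay": 0,"az": 0,"claw": 0.4},{"x": 0.65,"y": -0.65,"z": 0,"ax": 0,"ay": 0,"az": 0,"claw": 0.4},{"x": 0.65,"y": -0.65,"z": 0,"ax": 0,"ay": 0,"az": 0,"claw": 0.4},{"x": 0.65,"y": -0.65,"z": 0,"ax": 0,"ay": 0,"az": 0,"claw": 0.4}]'

```text
time_s: 21.75
tool_pos: [498.3, -94.6, 169.2]
ee_rot: [0.99, 0.139, 0.001, 0.0]
ft_force: [0.4, -0.5, -0.1]
finger_gap: 65.8
gripper_force: 0.0
```

servo_tool --steps '[{"x": 0.65,"y": -0.65,"z": 0,"ax": 0,"ay": 0,"az": 0,"claw": 0.4},{"x": 0.65,"y": -0.65,"z": 0,"ax": 0,"ay": 0,"az": 0,"claw": 0.4},{"x": 0.65,"y": -0.68,"z": 0,"ax": 0,"ay": 0,"az": 0,"claw": 0.4},{"x": 0.65,"y": -0.68,"z": 0,"ax": 0,"ay": 0,"az": 0,"claw": 0.4},{"x": 0.65,"y": -0.68,"z": 0,"ax": 0,"ay": 0,"az": 0,"claw": 0.4},{"x": 0.65,"y": -0.68,"z": 0,"ax": 0,"ay": 0,"az": 0,"claw": 0.4},{"x": 0.65,"y": -0.68,"z": 0,"ax": 0,"ay": 0,"az": 0,"claw": 0.4},{"x": 0.65,"y": -0.65,"z": 0,"ax": 0,"ay": 0,"az": 0,"claw": 0.4},{"x": 0,"y": 0,"z": 0,"ax": 0,"ay": 0,"az": 0,"claw": 0.4},{"x": 0,"y": 0,"z": 0,"ax": 0,"ay": 0,"az": 0,"claw": 0.4}]'

```text
time_s: 22.75
tool_pos: [638.6, 167.4, 168.3]
ee_rot: [0.99, 0.139, -0.0, 0.0]
ft_force: [-0.3, 0.1, -0.1]
finger_gap: 65.9
gripper_force: 0.0
```

```bash
python3 go.py 638.5 169 94; python3 -c "
from h import *
im=np.ascontiguousarray(snapshot('side')[:,:,::-1]);cv2.imwrite('pics/s3.png',im)
cv2.imwrite('pics/s3c.png',cv2.resize(im[130:280,240:400],None,fx=4,fy=4,interpolation=3))"
```

```text
t 22.8 pos [638.6 167.4 168.3] yaw 16.0 tilt [-0. -0.] F [-0.3  0.1 -0.1] gap 65.9 0.0
units xyz [ 0.01 -0.04  1.86] az 0.01
```

View pics/s3c.png

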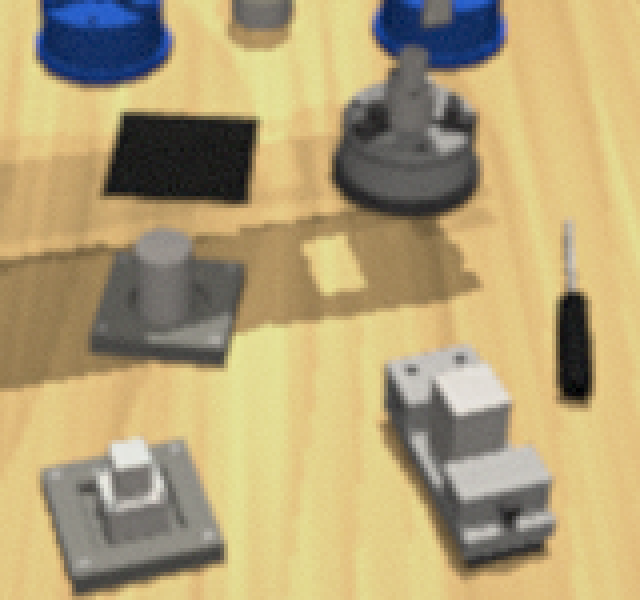

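The square finished insert sits in its recess (crop (133,495)) and the square blank stands in the vise (470,415). Next is the round pair.

servo_tool --steps '[{"x": 0,"y": -0.03,"z": 0.4,"ax": 0,"ay": 0,"az": 0,"claw": 0.4},{"x": 0,"y": 0,"z": 0.4,"ax": 0,"ay": 0,"az": 0,"claw": 0.4},{"x": 0,"y": 0,"z": 0.4,"ax": 0,"ay": 0,"az": 0,"claw": 0.2},{"x": 0,"y": 0,"z": 0.4,"ax": 0,"ay": 0,"az": 0,"claw": 0},{"x": 0,"y": 0,"z": 0.24,"ax": 0,"ay": 0,"az": 0,"claw": -0.1},{"x": 0,"y": 0,"z": 0,"ax": 0,"ay": 0,"az": 0,"claw": -0.25},{"x": 0,"y": 0,"z": 0,"ax": 0,"ay": 0,"az": 0,"claw": -0.35},{"x": 0,"y": 0,"z": 0,"ax": 0,"ay": 0,"az": 0,"claw": -0.45},{"x": 0,"y": 0,"z": 0,"ax": 0,"ay": 0,"az": 0,"claw": -0.55},{"x": 0,"y": 0,"z": 0,"ax": 0,"ay": 0,"az": 0,"claw": -1},{"x": 0,"y": 0,"z": 0,"ax": 0,"ay": 0,"az": 0,"claw": -1},{"x": 0,"y": 0,"z": 0,"ax": 0,"ay": 0,"az": 0,"claw": -1}]'

```text
time_s: 24.0
tool_pos: [638.8, 168.4, 95.3]
ee_rot: [0.99, 0.139, 0.001, -0.0]
ft_force: [-0.9, 0.4, 6.3]
finger_gap: 23.8
gripper_force: 30.0
```

```bash
python3 go.py 456 194 40
```

```text
t 24.0 pos [638.8 168.4  95.3] yaw 16.0 tilt [0.001 0.   ] F [-0.9  0.4  6.3] gap 23.8 30.0
units xyz [-4.22 -1.87  1.38] az -0.0
```

servo_tool --steps '[{"x": 0,"y": 0,"z": -0.2,"ax": 0,"ay": 0,"az": 0,"claw": -1},{"x": 0,"y": 0,"z": -0.5,"ax": 0,"ay": 0,"az": 0,"claw": -1},{"x": 0,"y": 0,"z": -0.6,"ax": 0,"ay": 0,"az": 0,"claw": -1},{"x": -0.3,"y": -0.13,"z": 0,"ax": 0,"ay": 0,"az": 0,"claw": -1},{"x": -0.8,"y": -0.35,"z": 0,"ax": 0,"ay": 0,"az": 0,"claw": -1},{"x": -0.8,"y": -0.35,"z": 0,"ax": 0,"ay": 0,"az": 0,"claw": -1},{"x": -0.8,"y": -0.35,"z": 0,"ax": 0,"ay": 0,"az": 0,"claw": -1},{"x": -0.8,"y": -0.35,"z": 0.4,"ax": 0,"ay": 0,"az": 0,"claw": -1},{"x": -0.72,"y": -0.34,"z": 0.5,"ax": 0,"ay": 0,"az": 0,"claw": -1},{"x": 0,"y": 0,"z": 0.5,"ax": 0,"ay": 0,"az": 0,"claw": -1},{"x": 0,"y": 0,"z": 0.5,"ax": 0,"ay": 0,"az": 0,"claw": -1},{"x": 0,"y": 0,"z": 0.3,"ax": 0,"ay": 0,"az": 0,"claw": -1}]'

```text
time_s: 25.2
tool_pos: [455.2, 193.6, 57.6]
ee_rot: [0.99, 0.139, -0.0, 0.0]
ft_force: [-0.2, 0.2, -1.4]
finger_gap: 23.2
gripper_force: 30.0
```

servo_tool --steps '[{"x": 0,"y": 0,"z": 0.15,"ax": 0,"ay": 0,"az": 0,"claw": -1},{"x": 0,"y": 0,"z": 0.05,"ax": 0,"ay": 0,"az": 0,"claw": -1},{"x": 0,"y": 0,"z": 0,"ax": 0,"ay": 0,"az": 0,"claw": -1},{"x": 0,"y": 0,"z": 0,"ax": 0,"ay": 0,"az": 0,"claw": -1}]'

```text
time_s: 25.6
tool_pos: [456.0, 193.8, 51.1]
ee_rot: [0.99, 0.139, 0.0, -0.0]
ft_force: [-0.6, 0.2, -1.1]
finger_gap: 23.3
gripper_force: 30.0
```

Contact is expected at about z = 41, so I lower the last 10 mm.

servo_tool --steps '[{"x": 0,"y": 0,"z": 0.1,"ax": 0,"ay": 0,"az": 0,"claw": -1},{"x": 0,"y": 0,"z": 0.06,"ax": 0,"ay": 0,"az": 0,"claw": -1},{"x": 0,"y": 0,"z": 0.04,"ax": 0,"ay": 0,"az": 0,"claw": -1},{"x": 0,"y": 0,"z": 0.03,"ax": 0,"ay": 0,"az": 0,"claw": -1},{"x": 0,"y": 0,"z": 0.02,"ax": 0,"ay": 0,"az": 0,"claw": -1},{"x": 0,"y": 0,"z": 0,"ax": 0,"ay": 0,"az": 0,"claw": -1},{"x": 0,"y": 0,"z": 0,"ax": 0,"ay": 0,"az": 0,"claw": -1}]'

```text
time_s: 26.3
tool_pos: [455.8, 193.8, 41.3]
ee_rot: [0.99, 0.139, 0.0, -0.0]
ft_force: [-4.8, -2.7, 12.9]
finger_gap: 23.7
gripper_force: 30.0
```

servo_tool --steps '[{"x": 0,"y": 0,"z": 0,"ax": 0,"ay": 0,"az": 0,"claw": -0.4},{"x": 0,"y": 0,"z": 0,"ax": 0,"ay": 0,"az": 0,"claw": -0.2},{"x": 0,"y": 0,"z": 0,"ax": 0,"ay": 0,"az": 0,"claw": 0.1},{"x": 0,"y": 0,"z": 0,"ax": 0,"ay": 0,"az": 0,"claw": 0.1},{"x": 0,"y": 0,"z": -0.2,"ax": 0,"ay": 0,"az": 0,"claw": 0.1},{"x": 0,"y": 0,"z": -0.5,"ax": 0,"ay": 0,"az": 0,"claw": 0.1},{"x": 0,"y": 0,"z": -0.7,"ax": 0,"ay": 0,"az": 0,"claw": 0.5},{"x": 0,"y": 0,"z": -0.8,"ax": 0,"ay": 0,"az": 0,"claw": 0.7},{"x": -0.25,"y": 0.77,"z": 0,"ax": 0,"ay": 0,"az": 0,"claw": 0.7},{"x": -0.27,"y": 0.8,"z": 0,"ax": 0,"ay": 0,"az": 0,"claw": 0.7},{"x": -0.27,"y": 0.8,"z": 0,"ax": 0,"ay": 0,"az": 0,"claw": 0.7},{"x": -0.27,"y": 0.8,"z": 0,"ax": 0,"ay": 0,"az": 0,"claw": 0.7}]'

```text
time_s: 27.5
tool_pos: [449.6, 59.0, 129.1]
ee_rot: [0.99, 0.139, 0.0, 0.0]
ft_force: [0.3, 0.1, -0.4]
finger_gap: 79.6
gripper_force: 0.0
```

servo_tool --steps '[{"x": -0.27,"y": 0.8,"z": 0,"ax": 0,"ay": 0,"az": 0,"claw": 0.7},{"x": -0.27,"y": 0.8,"z": 0,"ax": 0,"ay": 0,"az": 0,"claw": 0.7},{"x": 0,"y": 0,"z": 0.2,"ax": 0,"ay": 0,"az": 0,"claw": 0.7},{"x": 0,"y": 0,"z": 0.3,"ax": 0,"ay": 0,"az": 0,"claw": 0.7},{"x": 0,"y": 0,"z": 0,"ax": 0,"ay": 0,"az": 0,"claw": 0.7},{"x": 0,"y": 0,"z": 0,"ax": 0,"ay": 0,"az": 0,"claw": 0.7}]'

```text
time_s: 28.1
tool_pos: [446.4, -6.4, 108.2]
ee_rot: [0.99, 0.14, -0.0, -0.0]
ft_force: [-0.1, 0.1, 0.2]
finger_gap: 79.7
gripper_force: 0.0
```

```bash
python3 go.py 447 -7.2 41; python3 -c "
from h import *
im=np.ascontiguousarray(snapshot('top')[:,:,::-1]);cv2.imwrite('pics/t4.png',im)
cv2.imwrite('pics/t4c.png',cv2.resize(im[132:192,230:295],None,fx=8,fy=8,interpolation=3))"
```

```text
t 28.1 pos [446.4  -6.4 108.2] yaw 16.1 tilt [-0.001  0.   ] F [-0.1  0.1  0.2] gap 79.7 0.0
units xyz [0.01 0.02 1.68] az 0.01
```

View pics/t4c.png

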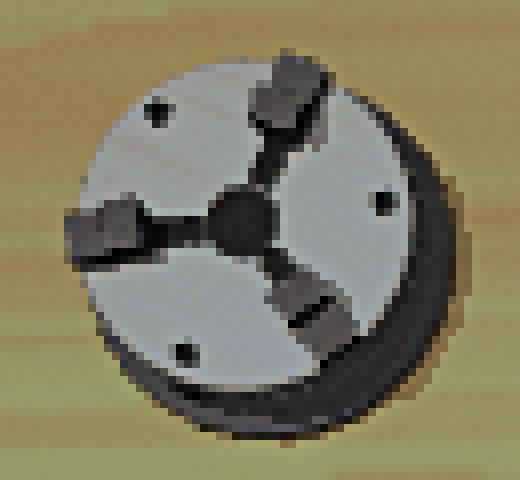

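The empty chuck is seen clearly: bore centre at crop (244,221), and the mean of the three bolt holes is (244,222).

```bash
python3 -c "
from h import *
for p in [(244,221.5)]:
    a,d=ray('top',np.array([230,132])+(np.array(p)+.5)/8-.5); print(a+d*(58-a[2])/d[2])"
```

```text
[640.7051232  173.10047775  58.        ]
```

servo_tool --steps '[{"x": 0.01,"y": 0.02,"z": 0.4,"ax": 0,"ay": 0,"az": 0,"claw": 0.6},{"x": 0,"y": 0,"z": 0.4,"ax": 0,"ay": 0,"az": 0,"claw": 0.5},{"x": 0,"y": 0,"z": 0.4,"ax": 0,"ay": 0,"az": 0,"claw": 0.4},{"x": 0,"y": 0,"z": 0.3,"ax": 0,"ay": 0,"az": 0,"claw": 0.3},{"x": 0,"y": 0,"z": 0.18,"ax": 0,"ay": 0,"az": 0,"claw": 0.2},{"x": 0,"y": 0,"z": 0,"ax": 0,"ay": 0,"az": 0,"claw": 0.1},{"x": 0,"y": 0,"z": 0,"ax": 0,"ay": 0,"az": 0,"claw": 0},{"x": 0,"y": 0,"z": 0,"ax": 0,"ay": 0,"az": 0,"claw": -0.1},{"x": 0,"y": 0,"z": 0,"ax": 0,"ay": 0,"az": 0,"claw": -0.3},{"x": 0,"y": 0,"z": 0,"ax": 0,"ay": 0,"az": 0,"claw": -1},{"x": 0,"y": 0,"z": 0,"ax": 0,"ay": 0,"az": 0,"claw": -1},{"x": 0,"y": 0,"z": 0,"ax": 0,"ay": 0,"az": 0,"claw": -1}]'

```text
time_s: 29.35
tool_pos: [447.6, -7.8, 41.8]
ee_rot: [0.99, 0.139, 0.001, -0.0]
ft_force: [-1.1, 3.8, 6.1]
finger_gap: 41.5
gripper_force: 30.0
```

```bash
python3 go.py 641 172 130
```

```text
t 29.4 pos [447.6  -7.8  41.8] yaw 16.0 tilt [0.001 0.   ] F [-1.1  3.8  6.1] gap 41.5 30.0
units xyz [ 5.89 -2.99 -2.2 ] az -0.0
```

servo_tool --steps '[{"x": 0,"y": 0,"z": -0.2,"ax": 0,"ay": 0,"az": 0,"claw": -1},{"x": 0,"y": 0,"z": -0.5,"ax": 0,"ay": 0,"az": 0,"claw": -1},{"x": 0,"y": 0,"z": -0.8,"ax": 0,"ay": 0,"az": 0,"claw": -1},{"x": 0.4,"y": -0.2,"z": -0.8,"ax": 0,"ay": 0,"az": 0,"claw": -1},{"x": 0.78,"y": -0.4,"z": -0.4,"ax": 0,"ay": 0,"az": 0,"claw": -1},{"x": 0.78,"y": -0.4,"z": 0,"ax": 0,"ay": 0,"az": 0,"claw": -1},{"x": 0.78,"y": -0.4,"z": 0,"ax": 0,"ay": 0,"az": 0,"claw": -1},{"x": 0.78,"y": -0.4,"z": 0,"ax": 0,"ay": 0,"az": 0,"claw": -1},{"x": 0.78,"y": -0.4,"z": 0,"ax": 0,"ay": 0,"az": 0,"claw": -1},{"x": 0.78,"y": -0.4,"z": 0,"ax": 0,"ay": 0,"az": 0,"claw": -1},{"x": 0.8,"y": -0.41,"z": 0,"ax": 0,"ay": 0,"az": 0,"claw": -1},{"x": 0,"y": 0,"z": 0,"ax": 0,"ay": 0,"az": 0,"claw": -1}]'

```text
time_s: 30.55
tool_pos: [641.4, 174.7, 148.3]
ee_rot: [0.99, 0.14, -0.0, 0.0]
ft_force: [0.2, -0.3, -3.3]
finger_gap: 41.8
gripper_force: 30.0
```

```bash
python3 go.py 640.5 172.5 92
```

```text
t 30.6 pos [641.4 174.7 148.3] yaw 16.1 tilt [-0.001 -0.   ] F [ 0.2 -0.3 -3.3] gap 41.8 30.0
units xyz [-0.04  0.05  1.41] az 0.01
```

servo_tool --steps '[{"x": -0.03,"y": 0.03,"z": 0.3,"ax": 0,"ay": 0,"az": 0,"claw": -1},{"x": 0,"y": 0,"z": 0.4,"ax": 0,"ay": 0,"az": 0,"claw": -1},{"x": 0,"y": 0,"z": 0.3,"ax": 0,"ay": 0,"az": 0,"claw": -1},{"x": 0,"y": 0,"z": 0.2,"ax": 0,"ay": 0,"az": 0,"claw": -1},{"x": 0,"y": 0,"z": 0.07,"ax": 0,"ay": 0,"az": 0,"claw": -1},{"x": 0,"y": 0,"z": 0,"ax": 0,"ay": 0,"az": 0,"claw": -1},{"x": 0,"y": 0,"z": 0,"ax": 0,"ay": 0,"az": 0,"claw": -1}]'

```text
time_s: 31.25
tool_pos: [639.6, 171.0, 99.0]
ee_rot: [0.99, 0.139, 0.0, -0.0]
ft_force: [0.1, -0.4, -2.6]
finger_gap: 41.6
gripper_force: 30.0
```

servo_tool --steps '[{"x": 0.03,"y": -0.03,"z": 0.06,"ax": 0,"ay": 0,"az": 0,"claw": -1},{"x": 0,"y": 0,"z": 0.04,"ax": 0,"ay": 0,"az": 0,"claw": -1},{"x": 0,"y": 0,"z": 0.03,"ax": 0,"ay": 0,"az": 0,"claw": -1},{"x": 0,"y": 0,"z": 0.02,"ax": 0,"ay": 0,"az": 0,"claw": -1},{"x": 0,"y": 0,"z": 0.02,"ax": 0,"ay": 0,"az": 0,"claw": -1},{"x": 0,"y": 0,"z": 0,"ax": 0,"ay": 0,"az": 0,"claw": -1},{"x": 0,"y": 0,"z": 0,"ax": 0,"ay": 0,"az": 0,"claw": -1}]'

```text
time_s: 31.95
tool_pos: [640.3, 172.5, 92.0]
ee_rot: [0.99, 0.139, 0.0, -0.0]
ft_force: [-1.4, 0.3, 1.0]
finger_gap: 41.5
gripper_force: 30.0
```

servo_tool --steps '[{"x": 0,"y": 0,"z": 0.015,"ax": 0,"ay": 0,"az": 0,"claw": -1},{"x": 0,"y": 0,"z": 0,"ax": 0,"ay": 0,"az": 0,"claw": -1},{"x": 0,"y": 0,"z": 0,"ax": 0,"ay": 0,"az": 0,"claw": -1}]'

```text
time_s: 32.25
tool_pos: [640.3, 172.6, 91.9]
ee_rot: [0.99, 0.139, 0.0, -0.0]
ft_force: [-3.3, -1.5, 6.0]
finger_gap: 41.7
gripper_force: 30.0
```

servo_tool --steps '[{"x": 0,"y": 0,"z": 0,"ax": 0,"ay": 0,"az": 0,"claw": 0},{"x": 0,"y": 0,"z": 0,"ax": 0,"ay": 0,"az": 0,"claw": 0.2},{"x": 0,"y": 0,"z": 0,"ax": 0,"ay": 0,"az": 0,"claw": 0.4},{"x": 0,"y": 0,"z": 0,"ax": 0,"ay": 0,"az": 0,"claw": 0.4},{"x": 0,"y": 0,"z": -0.2,"ax": 0,"ay": 0,"az": 0,"claw": 0.4},{"x": 0,"y": 0,"z": -0.6,"ax": 0,"ay": 0,"az": 0,"claw": 0.4},{"x": 0,"y": 0,"z": -0.6,"ax": 0,"ay": 0,"az": 0,"claw": 0.4},{"x": -0.28,"y": -0.13,"z": 0,"ax": 0,"ay": 0,"az": 0,"claw": 0.4},{"x": -0.8,"y": -0.33,"z": 0,"ax": 0,"ay": 0,"az": 0,"claw": 0.4},{"x": -0.8,"y": -0.33,"z": 0,"ax": 0,"ay": 0,"az": 0,"claw": 0.4},{"x": -0.8,"y": -0.33,"z": 0,"ax": 0,"ay": 0,"az": 0,"claw": 0.4},{"x": -0.8,"y": -0.33,"z": 0,"ax": 0,"ay": 0,"az": 0,"claw": 0.4}]'

```text
time_s: 33.45
tool_pos: [489.1, 190.0, 147.6]
ee_rot: [0.99, 0.139, 0.0, -0.0]
ft_force: [-0.2, -0.6, 0.8]
finger_gap: 66.2
gripper_force: 0.0
```

servo_tool --steps '[{"x": -0.8,"y": -0.33,"z": 0.2,"ax": 0,"ay": 0,"az": 0,"claw": 0.4},{"x": 0,"y": 0,"z": 0.5,"ax": 0,"ay": 0,"az": 0,"claw": 0.4},{"x": 0,"y": 0,"z": 0.2,"ax": 0,"ay": 0,"az": 0,"claw": 0.4},{"x": 0,"y": 0,"z": 0,"ax": 0,"ay": 0,"az": 0,"claw": 0.4},{"x": 0,"y": 0,"z": 0,"ax": 0,"ay": 0,"az": 0,"claw": 0.4}]'

```text
time_s: 33.95
tool_pos: [456.7, 193.8, 111.6]
ee_rot: [0.99, 0.139, 0.0, -0.0]
ft_force: [-0.6, -0.1, 0.6]
finger_gap: 65.7
gripper_force: 0.0
```

```bash
python3 go.py 455.8 193.8 40.5
```

```text
t 34.0 pos [456.7 193.8 111.6] yaw 15.9 tilt [0. 0.] F [-0.6 -0.1  0.6] gap 65.7 0.0
units xyz [-0.02 -0.01  1.78] az -0.01
```

servo_tool --steps '[{"x": -0.02,"y": -0.01,"z": 0.4,"ax": 0,"ay": 0,"az": 0,"claw": 0.2},{"x": 0,"y": 0,"z": 0.4,"ax": 0,"ay": 0,"az": 0,"claw": 0.1},{"x": 0,"y": 0,"z": 0.4,"ax": 0,"ay": 0,"az": 0,"claw": 0},{"x": 0,"y": 0,"z": 0.4,"ax": 0,"ay": 0,"az": 0,"claw": -0.1},{"x": 0,"y": 0,"z": 0.17,"ax": 0,"ay": 0,"az": 0,"claw": -0.2},{"x": 0,"y": 0,"z": 0,"ax": 0,"ay": 0,"az": 0,"claw": -0.3},{"x": 0,"y": 0,"z": 0,"ax": 0,"ay": 0,"az": 0,"claw": -0.4},{"x": 0,"y": 0,"z": 0,"ax": 0,"ay": 0,"az": 0,"claw": -0.5},{"x": 0,"y": 0,"z": 0,"ax": 0,"ay": 0,"az": 0,"claw": -0.7},{"x": 0,"y": 0,"z": 0,"ax": 0,"ay": 0,"az": 0,"claw": -1},{"x": 0,"y": 0,"z": 0,"ax": 0,"ay": 0,"az": 0,"claw": -1},{"x": 0,"y": 0,"z": 0,"ax": 0,"ay": 0,"az": 0,"claw": -1}]'

```text
time_s: 35.15
tool_pos: [455.7, 194.1, 41.0]
ee_rot: [0.99, 0.139, 0.001, -0.0]
ft_force: [-1.2, -1.7, 5.6]
finger_gap: 23.3
gripper_force: 30.0
```

```bash
python3 go.py 449.5 -8.5 46
```

```text
t 35.1 pos [455.7 194.1  41. ] yaw 16.0 tilt [0.001 0.   ] F [-1.2 -1.7  5.6] gap 23.3 30.0
units xyz [-1.54  4.83 -0.13] az -0.0
```

servo_tool --steps '[{"x": 0,"y": 0,"z": -0.2,"ax": 0,"ay": 0,"az": 0,"claw": -1},{"x": 0,"y": 0,"z": -0.5,"ax": 0,"ay": 0,"az": 0,"claw": -1},{"x": 0,"y": 0,"z": -0.5,"ax": 0,"ay": 0,"az": 0,"claw": -1},{"x": -0.12,"y": 0.37,"z": 0,"ax": 0,"ay": 0,"az": 0,"claw": -1},{"x": -0.26,"y": 0.8,"z": 0,"ax": 0,"ay": 0,"az": 0,"claw": -1},{"x": -0.26,"y": 0.8,"z": 0,"ax": 0,"ay": 0,"az": 0,"claw": -1},{"x": -0.26,"y": 0.8,"z": 0,"ax": 0,"ay": 0,"az": 0,"claw": -1},{"x": -0.26,"y": 0.8,"z": 0,"ax": 0,"ay": 0,"az": 0,"claw": -1},{"x": -0.26,"y": 0.8,"z": 0,"ax": 0,"ay": 0,"az": 0,"claw": -1},{"x": -0.12,"y": 0.46,"z": 0,"ax": 0,"ay": 0,"az": 0,"claw": -1},{"x": 0,"y": 0,"z": 0.1,"ax": 0,"ay": 0,"az": 0,"claw": -1},{"x": 0,"y": 0,"z": 0,"ax": 0,"ay": 0,"az": 0,"claw": -1}]'

```text
time_s: 36.35
tool_pos: [448.3, -8.9, 83.3]
ee_rot: [0.99, 0.138, -0.001, -0.0]
ft_force: [0.4, -0.2, -1.9]
finger_gap: 23.1
gripper_force: 30.0
```

```bash
python3 go.py 449.5 -8.5 46
```

```text
t 36.4 pos [448.3  -8.9  83.3] yaw 15.9 tilt [-0.002  0.   ] F [ 0.4 -0.2 -1.9] gap 23.1 30.0
units xyz [ 0.03 -0.    0.93] az -0.02
```

servo_tool --steps '[{"x": 0.02,"y": 0,"z": 0.3,"ax": 0,"ay": 0,"az": 0,"claw": -1},{"x": 0,"y": 0,"z": 0.3,"ax": 0,"ay": 0,"az": 0,"claw": -1},{"x": 0,"y": 0,"z": 0.2,"ax": 0,"ay": 0,"az": 0,"claw": -1},{"x": 0,"y": 0,"z": 0.06,"ax": 0,"ay": 0,"az": 0,"claw": -1},{"x": 0,"y": 0,"z": 0.03,"ax": 0,"ay": 0,"az": 0,"claw": -1},{"x": 0,"y": 0,"z": 0.02,"ax": 0,"ay": 0,"az": 0,"claw": -1},{"x": 0,"y": 0,"z": 0,"ax": 0,"ay": 0,"az": 0,"claw": -1},{"x": 0,"y": 0,"z": 0,"ax": 0,"ay": 0,"az": 0,"claw": -1}]'

```text
time_s: 37.15
tool_pos: [450.0, -8.5, 48.1]
ee_rot: [0.99, 0.139, 0.0, 0.0]
ft_force: [-0.1, 0.2, -1.7]
finger_gap: 23.1
gripper_force: 30.0
```

servo_tool --steps '[{"x": 0,"y": 0,"z": 0.03,"ax": 0,"ay": 0,"az": 0,"claw": -1},{"x": 0,"y": 0,"z": 0.02,"ax": 0,"ay": 0,"az": 0,"claw": -1},{"x": 0,"y": 0,"z": 0.02,"ax": 0,"ay": 0,"az": 0,"claw": -1},{"x": 0,"y": 0,"z": 0.01,"ax": 0,"ay": 0,"az": 0,"claw": -1},{"x": 0,"y": 0,"z": 0,"ax": 0,"ay": 0,"az": 0,"claw": -1},{"x": 0,"y": 0,"z": 0,"ax": 0,"ay": 0,"az": 0,"claw": -1}]'

```text
time_s: 37.75
tool_pos: [450.0, -8.5, 45.0]
ee_rot: [0.99, 0.139, 0.0, 0.0]
ft_force: [-1.9, -0.3, 6.3]
finger_gap: 23.5
gripper_force: 30.0
```

Contact is felt, so I release and lift clear, then check.

servo_tool --steps '[{"x": 0,"y": 0,"z": 0,"ax": 0,"ay": 0,"az": 0,"claw": -0.4},{"x": 0,"y": 0,"z": 0,"ax": 0,"ay": 0,"az": 0,"claw": -0.2},{"x": 0,"y": 0,"z": 0,"ax": 0,"ay": 0,"az": 0,"claw": 0.1},{"x": 0,"y": 0,"z": 0,"ax": 0,"ay": 0,"az": 0,"claw": 0.1},{"x": 0,"y": 0,"z": -0.2,"ax": 0,"ay": 0,"az": 0,"claw": 0.1},{"x": 0,"y": 0,"z": -0.5,"ax": 0,"ay": 0,"az": 0,"claw": 0.1},{"x": 0,"y": 0,"z": -0.8,"ax": 0,"ay": 0,"az": 0,"claw": 0.1},{"x": 0,"y": 0,"z": -0.9,"ax": 0,"ay": 0,"az": 0,"claw": 0.1},{"x": 0,"y": 0,"z": -0.9,"ax": 0,"ay": 0,"az": 0,"claw": 0.1},{"x": -0.9,"y": 0,"z": 0,"ax": 0,"ay": 0,"az": 0,"claw": 0.1},{"x": -0.9,"y": 0,"z": 0,"ax": 0,"ay": 0,"az": 0,"claw": 0.1},{"x": 0,"y": 0,"z": 0,"ax": 0,"ay": 0,"az": 0,"claw": 0.1}]'

```text
time_s: 38.95
tool_pos: [378.2, -28.7, 177.3]
ee_rot: [0.99, 0.139, 0.0, 0.0]
ft_force: [0.0, 0.3, 0.2]
finger_gap: 51.7
gripper_force: 0.0
```

```bash
python3 -c "
from h import *
T=snapshot('top')[:,:,::-1];S=snapshot('side')[:,:,::-1]
f=lambda im,x,y,w,h:cv2.resize(np.ascontiguousarray(im[y:y+h,x:x+w]),(w*4,h*4),interpolation=3)
cv2.imwrite('pics/end_t.png',f(T,235,130,200,130));cv2.imwrite('pics/end_s.png',f(S,230,130,170,150))"
```

```text
(no output)
```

View pics/end_t.png

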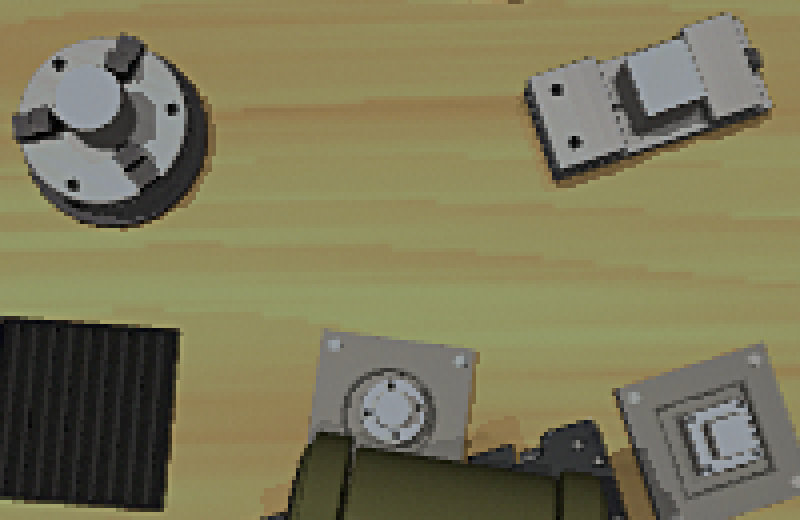

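View pics/end_s.png

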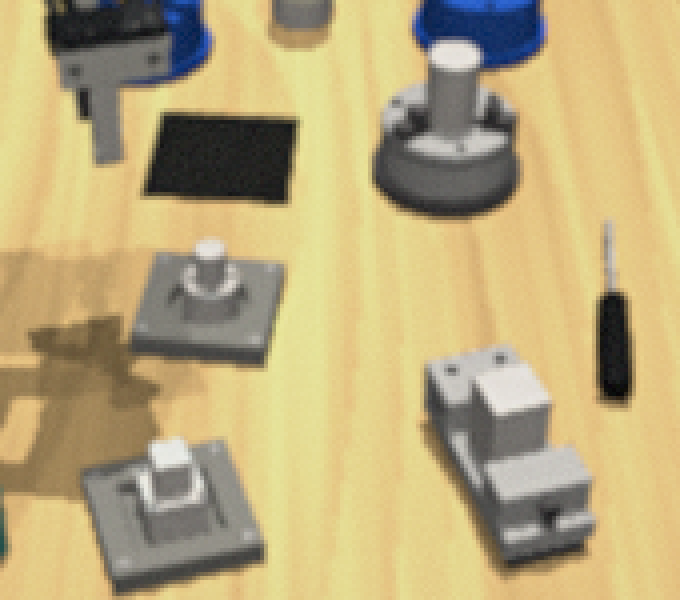

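The top and side crops show all four parts upright in their places: round blank at top crop (89,97), square blank at (672,80), finished round at (391,408), finished square at (725,440). The screwdriver and can are unmoved, so I hand in.

```bash
python3 -c "
from plant import *
print(finish_job())"
```

```text
the job is handed in; nothing more can be done
None
```

The changeover is done and handed in: both blanks stand upright in the vise and chuck, and both finished inserts are in their carrier recesses. By my camera measurements each part is within a few millimetres of its mark, but no verdict came back.

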